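# Pry up an amplifier and shim it

## Robot

A 6-joint arm with a two-finger parallel gripper is mounted at the origin on the work surface. World frame = base frame: x ahead of the robot, y to its left, z up, the work surface at z = 0. Lengths are in m, angles in rad, forces in N, time in s.
With the tool pointing down it reaches from about 0.425 to 0.95 m from the base axis. Payload 14.7 kg.
Tool frame: the origin (TCP) lies at the very end of the fingers, on their centre line; the grasp point (between the pads) lies 19 mm behind it; z points along the fingers, y is the line along which they close (so a half turn about z gives the same grasp; the last joint's range is limited). The gripper opens to 85 mm and grips with 20 to 120 N. Pads are 22 mm wide; open, the fingers measure 114 mm over their backs; the gripper's body (76 mm by 85 mm) begins 54 mm behind the grasp point. The pads swing forward as they close: fully open they stand 13 mm farther back than shut.
Start: joints at [-1.291, 0.48, 1.596, -0, 1.065, -0.047], TCP at [0.209, -0.616, 0.231] pointing down, gripper open.
Joint ranges: [-2.75, 2.75], [-0.82, 2.05], [0.23, 2.67], [-1.56, 4.7], [0.09, 2.69], [-2.92, 2.92]. Speed limits (rad/s): [1.89, 1.89, 2.39, 3.01, 3.01, 3.01].

## Interface

Orientations are given as a 3x3 rotation matrix whose columns are the frame's x, y, z axes.
In Python, from station import env gives the robot as it stands.
- The arm moves only by the shell command python3 -m creep 'ROWS' [FORCE]. ROWS is a JSON object of lists of equal length, an entry for each row: "dp": the shift along the tool's x, y, z in m, a list of three; "yaw": the turn about the tool's z in degrees; "claw": the opening in per cent of the stroke, from 0 (shut) to 100 (fully open). A call has 1 to 20 rows; each row shifts and turns the commanded pose from where the row before left it, along the tool's axes as they then stand; what a row does not reach is not made up. A row lasts 1/10 s, in which the tool goes at most 50 mm and 8.59 degrees, less where a joint would pass 70% of its speed; a pose out of reach is approached as far as the arm can. A call is refused whole if a number of a shift passes 0.05 or a number of a turn 8.59, either way. A call with a gripper value outside its range is refused whole. The fingers move at their own pace and stop on an object; FORCE is the grip in N (left out, the last holds). Time passes only in rows, so rows that do not move let the fingers close. It gives the time, the measured TCP pose, the force, the opening and the grip force at its end, in the units of the state.
- env.observe(): the state, without advancing time (a new reading comes with each control period).
- env.camera(name): name is "side" or "top" or "wrist"; returns a dict with "image" (400x640x3 uint8, red, green, blue), "intrinsics" (3x3 intrinsics, pixels), "dist" ([k1, k2, p1, p2, k3] as OpenCV has them; the pictures are not rectified), "position" and "attitude" of the camera in the world. Camera axes: x right, y down, z forward; pixel columns grow to the right and rows downward; lengths in m; the calibration is good to about 2 mm. A picture is of the moment at which its call begins. There is no depth.
- env.job_done(): hands the job in; it is judged then, once.
Trained networks look in a picture, given as the dict that the camera call returned (one of the last four; its "shot" number tells which), for a name from the list of things; names that differ only in an ending like _2 or _b are one class to them, and where a whole thing is asked for, a point or a joint stands for the part that bears it (a point fixed in the world has none). Each returns a list of dicts, best first, with "conf" (0 to 1); they miss things now and then, are a little off and sometimes report something else, mostly with a low value. They report only what shows in the picture. A call takes as long as a camera call. They do not tell look-alikes from the thing itself.
- env.search_frame(label, picture): "location" ([x, y, z] in m, in world coordinates, good to about 4 mm: the middle of the surface that is visible of it).
The state is a dict: "t": time; "joints": joint angles; "joint_vel": joint speeds; "joint_torque": joint torques, N m; "tcp_pos": TCP position; "eef_rot": TCP orientation; "wrist_force": force on the tool from outside, world axes, zero at the start; "moment": the same for the moment, N m; "finger_gap": finger opening in m; "gripper_force": force on a finger pad.
Only numpy, scipy, OpenCV 4.12 (cv2) and the standard library are available. Lean on these libraries where they do the work, as an engineer would, in place of code of your own. Each camera call takes 0.05 s, during which the arm holds its last target. There are 200 camera calls.

## Task

The black amplifier has to stand with the side nearest the yellow fulcrum block propped up, so its bottom screws can be reached. Holding the pry bar, put its tip under that lower edge and lever the amplifier up over the block, let the bar's heavy handle end rest on the table so it keeps the amplifier up, and slip the wooden shim at least 3 cm under the raised edge beside the bar. Then take the bar out and lay it flat on the table, clear of the amplifier and the block, leaving the amplifier resting on the shim; lift the amplifier only with the bar, do not shove it about, and leave the red case and the yellow toy alone.

Things in the scene. Friction and masses are not known exactly. Their poses are not given: they have to be found in the camera images.
- amp: Loose black amplifier, about 3 kg, centre of mass mid-box: 260 (x) by 200 (y) by 60 mm box on four round feet (radius 14, height 18, at x +-105, y +-80), so its flat underside is 18 mm and its top 78 mm above the table. Origin at table level below its centre; z up; silver panel with knobs (17 mm out) at +x. Its -y side is to be raised; it then turns about its +y feet.
- amp_edge (a point): Middle of the amplifier's lower edge on its -y side, 18 mm above the table at the start; moves with the amplifier.
- fulcrum: Fulcrum block, fixed to the table: yellow foot 44 (x) by 70 (y, +18 to -52) by 18 mm with a round steel crest of radius 8 mm along its x at y = 0, top 26 mm above the table. The crest is 33 to 41 mm out from the amplifier's -y edge, about parallel to it, 45 to 65 mm to the amplifier's -x side of mid-edge; the bar fits between the feet there. Origin at table level below mid-crest.
- fulcrum_crest (a point): Top of the fulcrum's crest, at its middle, 26 mm above the table.
- bar: Loose steel pry bar, 320 mm, 0.88 kg, straight, underside flat all along. Along its x from the tip at +200 mm: blade 30 wide, 5 thick (to 140), dark neck 26 x 10 (to 90), blue handle 24 x 16 (to -80), heavy butt 34 x 22 (to -120). Origin on the underside, 200 mm behind the tip, within 5 mm of the centre of mass; z up.
- bar_tip (a point): Middle of the blade's end, on the underside. With 10 to 20 mm of blade under the amplifier's edge and the underside on the crest, lowering the handle until the butt's end meets the table raises the edge to 33 mm or more; let go, the bar's own weight keeps it up.
- shim: Loose hardwood shim, a straight block 170 (its x) by 40 (y) by 26 mm thick, 0.13 kg, with an orange band near its -x end. Lies flat; origin at the centre of its underside, z up. Either end may go under the amplifier.
- shim_nose (a point): Centre of the shim's bare +x end face, half-way up its thickness.
- shim_tail (a point): Centre of the shim's orange -x end face, half-way up its thickness.
- case: Bystander: red parts case 160 by 110 by 52 mm; origin below its centre. Leave alone.
- toy: Bystander: yellow toy 70 by 130 by 45 mm with an orange ball on top (91 mm high); origin below its centre. Leave alone.
Not all that is in view belongs to the job. What is shaped like the shim but pink is not meant. Of the things shaped like the fulcrum, the yellow one is meant.

How it is judged:
On the way, in this order (a step that is already met when the one before it is completed fails the run):
1. the held pry bar, bearing on the fulcrum, has levered the amplifier's edge up to at least 30 mm (contact force between bar and amp above 3 N and contact force between bar and fulcrum above 3 N and contact force between the fingers and bar above 3 N and height (world z) of amp_edge above 0.03 m), for 0.2 s.
2. the shim is at least 30 mm under the edge while the bar, let go, still keeps the amplifier up (((y of shim_nose in the frame of amp between -0.07 and 0.1 m and x of shim_nose in the frame of amp between -0.13 and 0.13 m) or (y of shim_tail in the frame of amp between -0.07 and 0.1 m and x of shim_tail in the frame of amp between -0.13 and 0.13 m)) and contact force between bar and amp above 2 N and contact force between the fingers and bar below 0.5 N and height (world z) of amp_edge above 0.026 m), for 0.1 s.
At the end, for the whole second after the job is handed in: The amplifier rests on the shim (over 3 N), its edge 25 mm or more up; the shim lies flat with one end 30 mm or more under the edge; the bar lies flat on the table, touching neither amplifier, block nor shim, its tip 20 mm or more out from the edge; all at rest (((y of shim_nose in the frame of amp between -0.07 and 0.1 m and x of shim_nose in the frame of amp between -0.13 and 0.13 m) or (y of shim_tail in the frame of amp between -0.07 and 0.1 m and x of shim_tail in the frame of amp between -0.13 and 0.13 m)) and contact force between shim and amp above 3 N and height (world z) of amp_edge above 0.025 m and angle between shim's own z axis and vertical below 0.08 rad and angle between bar's own z axis and vertical below 0.06 rad and height (world z) of bar below 0.01 m and contact force between bar and amp below 0.1 N and contact force between bar and fulcrum below 0.1 N and contact force between bar and shim below 0.1 N and y of bar_tip in the frame of amp below -0.12 m and linear speed of each of amp, bar, shim below 0.02 m/s).
It fails at once if the gripper pushes or lifts the amplifier itself (over 4 N) (contact force between any of the fingers, the arm and amp above 4 N).
It fails at once if the amplifier is moved more than 45 mm (distance of amp from where it was at the start of the episode above 0.045 m).
It fails at once if the red case is moved more than 20 mm (distance of case from where it was at the start of the episode above 0.02 m).
It fails at once if the yellow toy is moved more than 20 mm (distance of toy from where it was at the start of the episode above 0.02 m).
It also fails if it takes over 69 s, if anything falls off the work surface, if the arm or the gripper's body presses on something with over 40 N, if the wrist force passes 120 N, or if a joint passes its speed limit or range.

## Working session

There is one attempt and no reset: what is moved stays moved. The work goes in short steps, Python scripts to look and compute and a shell command to move; the robot and the scene stay as the last step left them, time stands still between calls to the robot, and variables do not carry over. Pictures are saved under pics/ and viewed, at most 11 in all, crops included, and the job is handed in when it is done.

```bash
ls; mkdir -p pics
cat > h.py <<'E'
import numpy as np, cv2
from station import env
def proj(c,P):
    R=np.array(c["attitude"]);t=np.array(c["position"])
    pc=(np.atleast_2d(P)-t)@R
    p,_=cv2.projectPoints(pc.reshape(-1,1,3),np.zeros(3),np.zeros(3),np.array(c["intrinsics"]),np.array(c["dist"]))
    return p.reshape(-1,2)
def ray(c,uv):
    u=cv2.undistortPoints(np.array(uv,float).reshape(-1,1,2),np.array(c["intrinsics"]),np.array(c["dist"])).reshape(-1,2)
    return np.c_[u,np.ones(len(u))]@np.array(c["attitude"]).T
def onz(c,uv,z):
    d=ray(c,uv);o=np.array(c["position"]);return o+d*((z-o[2])/d[:,2])[:,None]
def tri(c1,u1,c2,u2):
    d=[ray(c,[u])[0] for c,u in((c1,u1),(c2,u2))];o=[np.array(c["position"]) for c in(c1,c2)]
    A=np.c_[d[0],-d[1]];s=np.linalg.lstsq(A,o[1]-o[0],rcond=None)[0]
    a=o[0]+s[0]*d[0];b=o[1]+s[1]*d[1];return (a+b)/2,np.linalg.norm(a-b)
def save(im,n): cv2.imwrite("pics/"+n,np.ascontiguousarray(im[...,::-1]))
E
cat > look.py <<'E'
from h import *
np.set_printoptions(precision=4,suppress=True)
for n in("top","side"):
    c=env.camera(n);save(c["image"],n+"0.png");print(n,c["position"])
    for l in("amp","amp_edge","fulcrum","fulcrum_crest","bar","bar_tip","shim","shim_nose","shim_tail","case","toy"):
        for d in env.search_frame(l,c)[:3]: print(l,round(d["conf"],2),np.array(d["location"]),proj(c,d["location"])[0].round())
E
python3 look.py; python3 -c "
from station import env;o=env.observe();print(o)"
```

```text
pics
top [0.429  0.0437 0.9553]
amp 0.97 [0.5522 0.1903 0.0762] [252. 206.]
amp_edge 0.79 [0.5502 0.196  0.0793] [249. 207.]
fulcrum 0.91 [0.5042 0.0355 0.0184] [319. 227.]
fulcrum 0.79 [0.342  0.0952 0.017 ] [296. 295.]
fulcrum_crest 0.87 [0.3397 0.0886 0.0193] [298. 296.]
fulcrum_crest 0.82 [0.4998 0.0339 0.0211] [319. 228.]
bar 0.91 [ 0.4986 -0.3268  0.0183] [465. 225.]
bar_tip 0.71 [ 0.5031 -0.3361  0.0185] [469. 223.]
shim 0.9 [ 0.3566 -0.0684  0.0279] [364. 287.]
shim 0.87 [0.8146 0.1188 0.0257] [283. 107.]
shim 0.85 [ 0.6339 -0.0622  0.0257] [356. 174.]
shim_nose 0.97 [0.8183 0.1241 0.0273] [281. 106.]
shim_nose 0.83 [ 0.6348 -0.064   0.0282] [357. 173.]
shim_nose 0.65 [ 0.3528 -0.0697  0.0271] [364. 289.]
shim_tail 0.76 [ 0.3524 -0.0675  0.0295] [364. 289.]
shim_tail 0.56 [ 0.6423 -0.059   0.0256] [355. 171.]
shim_tail 0.56 [0.8149 0.1231 0.023 ] [281. 107.]
case 0.74 [0.5644 0.4447 0.0539] [146. 205.]
case 0.48 [0.5517 0.1934 0.0774] [250. 206.]
toy 0.63 [ 0.7862 -0.0994  0.0496] [369. 112.]
toy 0.42 [0.5017 0.0329 0.0174] [320. 228.]
toy 0.16 [ 0.6356 -0.063   0.0268] [356.
[... 1293 characters left out ...]
02]), 'joint_vel': array([ 1.05064704e-03,  2.41347436e-05,  3.39926583e-04, -1.05123287e-03,
        1.25555198e-03, -2.43883718e-04]), 'joint_torque': array([-3.52956202e-03, -9.50510502e+01, -4.30637562e+01, -2.91221832e-04,
        1.33718280e-03,  2.95835071e-05]), 'tcp_pos': array([ 0.20868072, -0.61561154,  0.23132125]), 'eef_rot': array([[ 9.47068261e-01,  3.21032255e-01,  2.61774362e-05],
       [ 3.21032256e-01, -9.47068259e-01, -5.37915895e-05],
       [ 7.52298369e-06,  5.93481085e-05, -9.99999998e-01]]), 'wrist_force': array([-0.03823985, -0.40591487,  0.08006959]), 'moment': array([ 0.01660239,  0.02111553, -0.03140298]), 'gripper_force': 0.0, 'finger_gap': 0.08559827913763227}
```

View pics/top0.png

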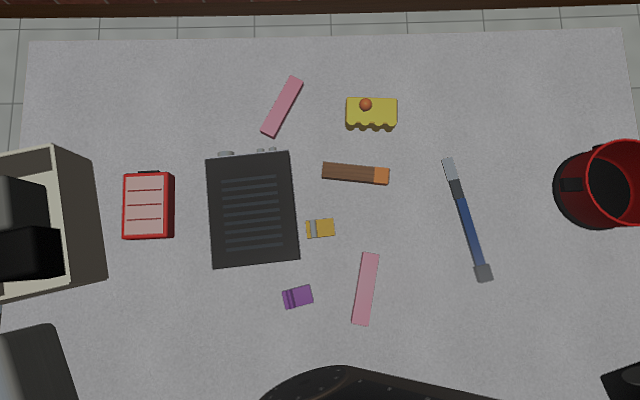

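View pics/side0.png

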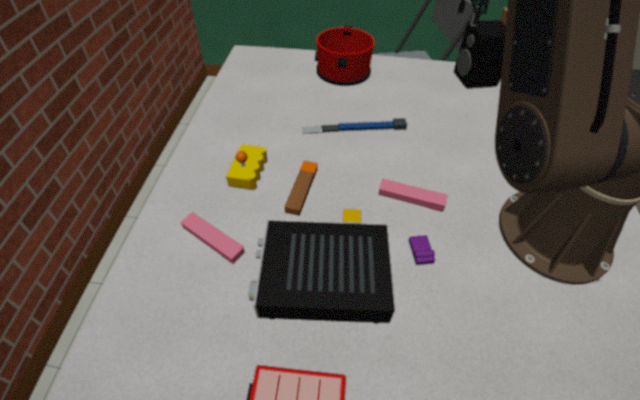

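The top view shows the following:
- Amp at (252,206), with its panel knobs pointing up, toward +x.
- Yellow fulcrum at (319,227), with a purple look-alike at (297,296).
- Brown shim with an orange end at (356,174), with pink look-alikes at (282,107) and (365,288).
- Bar at (465,225), tip up at (447,165) and butt at (484,273).
- Yellow toy at (369,112) and red case at (146,205).

The side view agrees. My choices are the yellow fulcrum and the brown shim. Next I'll check them in a crop and measure outlines.

```bash
cat > meas.py <<'E'
from h import *
np.set_printoptions(precision=4,suppress=True)
def blob(c,lo,hi,near,r=70):
    im=c["image"];h=cv2.cvtColor(im,cv2.COLOR_RGB2HSV);m=cv2.inRange(h,np.array(lo),np.array(hi))
    yy,xx=np.mgrid[:400,:640];m[(xx-near[0])**2+(yy-near[1])**2>r*r]=0
    n,l,s,ce=cv2.connectedComponentsWithStats(m);k=1+np.argmax(s[1:,4]);m=(l==k).astype(np.uint8)
    cn=max(cv2.findContours(m,0,1)[0],key=cv2.contourArea)
    return s[k,4],ce[k],cv2.boxPoints(cv2.minAreaRect(cn)),cn
E
cat > m1.py <<'E'
from meas import *
T=env.camera("top");S=env.camera("side")
spec={"blue":((105,120,40),(125,255,255),(468,228),(357,126),.016),"yellow":((18,120,100),(32,255,255),(323,228),(352,216),.018),
"orange":((8,180,120),(16,255,255),(381,175),(309,168),.026),"wood":((5,60,40),(14,190,170),(350,172),(300,188),.026),"amp":((0,0,0),(180,90,75),(252,206),(324,275),.078)}
for n,(lo,hi,a,b,z) in spec.items():
    try:
        A=blob(T,lo,hi,a,80 if n in("amp","blue") else 40);B=blob(S,lo,hi,b,90 if n in("amp","blue") else 40)
        P,e=tri(T,A[1],S,B[1]);print(n,A[0],B[0],A[1],B[1],"tri",P,"gap %.4f"%e);print(onz(T,A[2],z));print(onz(S,B[2],z))
    except Exception as x: print(n,x)
im=T["image"][140:290,230:500];save(cv2.resize(im,None,fx=2.9,fy=2.9,interpolation=2),"crop1.png")
E
python3 m1.py
```

```text
blue 288 283 [465.4201 214.3889] [365.4947 125.4841] tri [ 0.5042 -0.3208  0.0296] gap 0.0393
[[ 0.5639 -0.3113  0.016 ]
 [ 0.5696 -0.332   0.016 ]
 [ 0.4764 -0.3516  0.016 ]
 [ 0.4708 -0.3312  0.016 ]]
[[ 0.5681 -0.3257  0.016 ]
 [ 0.3988 -0.3624  0.016 ]
 [ 0.3984 -0.3363  0.016 ]
 [ 0.5651 -0.3005  0.016 ]]
yellow 300 225 [324.6867 227.3167] [351.4311 215.1778] tri [0.5031 0.0202 0.0173] gap 0.0011
[[ 0.5221  0.0432  0.018 ]
 [ 0.5257  0.0006  0.018 ]
 [ 0.4832 -0.0026  0.018 ]
 [ 0.4797  0.0397  0.018 ]]
[[ 0.5255  0.0043  0.018 ]
 [ 0.4842 -0.0013  0.018 ]
 [ 0.4822  0.0356  0.018 ]
 [ 0.5224  0.0409  0.018 ]]
orange attempt to get argmax of an empty sequence
wood 1120 287 [355.3375 173.0848] [298.223  194.5575] tri [ 0.6483 -0.0669 -0.0281] gap 0.0012
[[ 0.6237  0.0258  0.026 ]
 [ 0.6691  0.0199  0.026 ]
 [ 0.6473 -0.1466  0.026 ]
 [ 0.6021 -0.1395  0.026 ]]
[[ 0.6687  0.0343  0.026 ]
 [ 0.647  -0.1541  0.026 ]
 [ 0.6021 -0.1362  0.026 ]
 [ 0.6287  0.0477  0.026 ]]
amp 9490 11187 [251.3983 209.6774] [326.0537 269.9141] tri [0.5469 0.1959 0.0496] gap 0.0011
[[0.6677 0.3103 0.078 ]
 [0.6849 0.1022 0.078 ]
 [0.4254 0.08   0.078 ]
 [0.4107 0.2788 0.078 ]]
[[0.6612 0.3273 0.078 ]
 [0.7037 0.109  0.078 ]
 [0.4063 0.0836 0.078 ]
 [0.4138 0.3054 0.078 ]]
```

View pics/crop1.png

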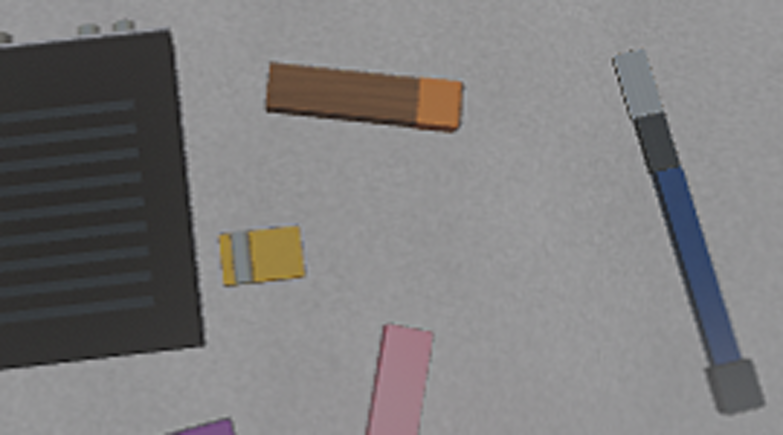

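The crop shows the brown shim, bare end on the left at (268,88) and orange end at (462,105). It also shows the yellow fulcrum with its grey crest at (242,258), and the bar from tip (629,55) to butt (738,408). The choices match the description. Next I'll turn these pixels into positions, with the height check for the bar and shim from the side view.

```bash
cat > m2.py <<'E'
from h import *
np.set_printoptions(precision=4,suppress=True)
T=env.camera("top");S=env.camera("side")
f=lambda p:(np.array(p,float)+.5)/2.9+[230,140]-.5
def w(n,p,z):
    r=onz(T,[f(q) for q in p],z);print(n,r[:,:2].tolist() if 0 else r[:,:2]);return r
ang=lambda a:np.degrees(np.arctan2(a[1],a[0])).round(2)
b=w("tip",[(629,54)],.005)[0];k=w("butt front",[(730,363)],.020)[0];print(ang(b-k),np.linalg.norm((b-k)[:2]),"exp .280")
k2=w("neck/handle",[(667,172)],.013)[0];print(np.linalg.norm((b-k2)[:2]),"exp .110")
a=w("amp -y top corners +x,-x",[(170,31),(204,345)],.078);print(ang(a[0]-a[1]),np.linalg.norm(a[0]-a[1]),"exp .26")
c=w("crest +x,-x ends",[(241,231),(244,284)],.026);print(ang(c[0]-c[1]),np.linalg.norm(c[0]-c[1]),"exp .044")
u=(a[0]-a[1])[:2];u/=np.linalg.norm(u);v=np.array([-u[1],u[0]]);m=a.mean(0)[:2];print("crest in edge frame x,y",[( (q[:2]-m)@u,(q[:2]-m)@v) for q in c])
s=w("shim top corners nose+,nose-,tail-,tail+",[(270,64),(267,111),(459,128),(463,82)],.026);n=s[:2].mean(0);t=s[2:].mean(0);print(ang(n-t),np.linalg.norm(n-t),"exp .17",(n+t)/2)
# heights: project to side, crop with overlay
im=S["image"].copy()
for q in list(s)+list(a)+list(c)+[b,k,k2]:
    p=proj(S,q)[0];cv2.circle(im,(int(p[0].round()),int(p[1].round())),1,(0,255,0),-1)
save(cv2.resize(im[110:300,240:440],None,fx=3,fy=3,interpolation=2),"crop2.png")
E
python3 m2.py
```

```text
tip [[ 0.6726 -0.2999]]
butt front [[ 0.401  -0.3563]]
11.73 0.27745934298788383 exp .280
neck/handle [[ 0.5646 -0.3212]]
0.11013801412047752 exp .110
amp -y top corners +x,-x [[0.684  0.1029]
 [0.428  0.0803]]
5.03 0.25706799785545675 exp .26
crest +x,-x ends [[0.5223 0.0491]
 [0.4775 0.0478]]
1.7 0.044810704086730546 exp .044
crest in edge frame x,y [(np.float64(-0.037289428110825334), np.float64(-0.03935406557653788)), (np.float64(-0.0820244706026509), np.float64(-0.036751149134718955))]
shim top corners nose+,nose-,tail-,tail+ [[ 0.6672  0.0201]
 [ 0.6256  0.0239]
 [ 0.606  -0.1409]
 [ 0.6465 -0.1467]]
83.07 0.16704820439920595 exp .17 [ 0.6363 -0.0609  0.026 ]
```

View pics/crop2.png

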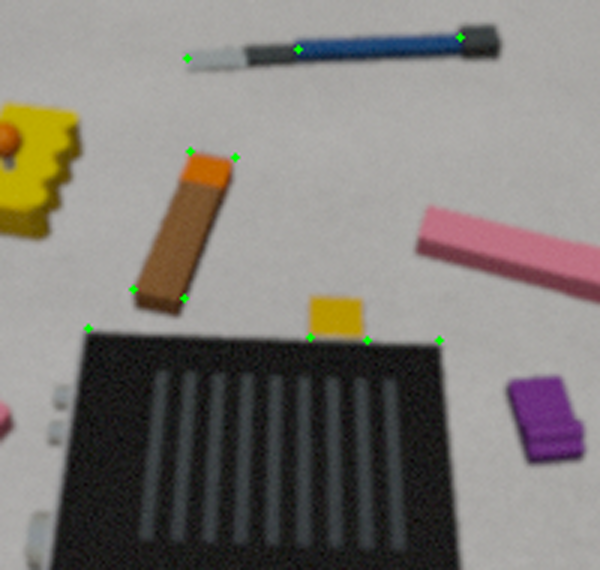

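The reprojected points land within about 1 px on the side view, so the heights and sizes agree. The crest sits 38 mm out and 60 mm to -x, which is within the stated range. Now a helper to convert world shifts into tool axes, and a turn to line up with the bar.

```bash
cat > go.py <<'E'
import sys
from h import *
np.set_printoptions(precision=4,suppress=True)
# go.py X Y Z [tool-x angle deg] -> shift in present tool axes (mm), yaw
o=env.observe();R=o["eef_rot"];a=np.degrees(np.arctan2(R[1,0],R[0,0]))
g=[float(x) for x in sys.argv[1:]]
print("t %.2f tcp"%o["t"],o["tcp_pos"],"ang %.2f"%a,"gap %.4f gf %.1f"%(o["finger_gap"],o["gripper_force"]),"F",o["wrist_force"],"q6 %.2f"%o["joints"][5])
if g: print("dp mm",(R.T@(np.array(g[:3])-o["tcp_pos"])*1000).round(1), "yaw",round(a-g[3],2) if len(g)>3 else "")
E
python3 -m creep '{"dp":[[0,0,0]],"yaw":[7],"claw":[100]}' 20; python3 go.py 0.418 -0.353 0.13 11.7
```

```text
t: 1.5
tcp_pos: [0.2087, -0.6156, 0.2313]
eef_rot: [[0.979, 0.203, 0.0], [0.203, -0.979, 0.0], [0.0, -0.0, -1.0]]
wrist_force: [0.8, -1.0, -0.8]
finger_gap: 0.0852
gripper_force: 0.0
t 1.50 tcp [ 0.2087 -0.6156  0.2313] ang 11.72 gap 0.0852 gf 0.0 F [ 0.8185 -0.9848 -0.811 ] q6 0.08
dp mm [ 258.3 -214.6  101.3] yaw 0.02
```

```bash
python3 -m creep '{"dp":[[0.032,-0.027,0.012],[0.032,-0.027,0.012],[0.032,-0.027,0.013],[0.032,-0.027,0.013],[0.032,-0.027,0.013],[0.032,-0.027,0.013],[0.033,-0.027,0.013],[0.033,-0.026,0.013],[0,0,0]],"yaw":[0,0,0,0,0,0,0,0,0],"claw":[100,100,100,100,100,100,100,100,100]}' 20
cat > bar.py <<'E'
from meas import *
W=env.camera("wrist")
A=blob(W,(105,110,30),(125,255,255),(320,200),500)
pts=A[3].reshape(-1,2).astype(float);q=onz(W,pts,.016)[:,:2];q=q[np.all((pts>2)&(pts<[637,397]),1)]
v=cv2.fitLine(q.astype(np.float32),cv2.DIST_L2,0,.01,.01).ravel();d=v[:2]*np.sign(v[0]);c=v[2:]
s=(q-c)@d;n=(q-c)@np.array([-d[1],d[0]]);print("ang",np.degrees(np.arctan2(d[1],d[0])),"width",np.ptp(n),"ends",c+d*s.min(),c+d*s.max(),"len",np.ptp(s),"mid n",(n.min()+n.max())/2)
save(W["image"],"w1.png")
E
python3 bar.py; python3 go.py
```

```text
t: 2.4
tcp_pos: [0.4193, -0.3486, 0.1279]
eef_rot: [[0.978, 0.207, -0.001], [0.207, -0.978, 0.002], [-0.001, -0.002, -1.0]]
wrist_force: [0.1, 0.3, 0.0]
finger_gap: 0.0853
gripper_force: 0.0
ang 12.579464 width 0.023682456164375466 ends [ 0.4052 -0.356 ] [ 0.4943 -0.3361] len 0.09127524363401948 mid n 2.0176934182648126e-05
t 2.45 tcp [ 0.4186 -0.3505  0.1286] ang 11.93 gap 0.0853 gf 0.0 F [-1.153  -0.6189  0.297 ] q6 0.61
```

View pics/w1.png

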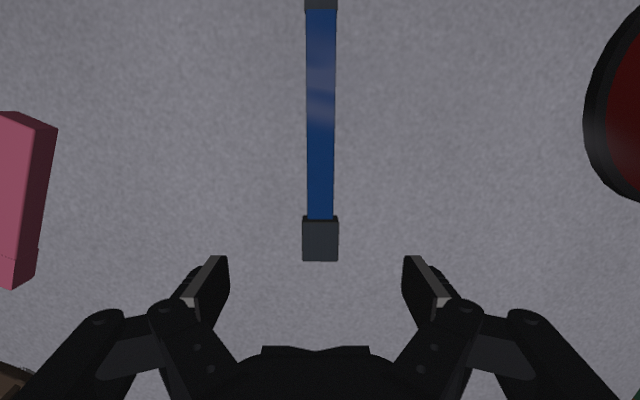

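The wrist view shows the bar centred between the fingers: blue handle at columns 306–336, butt front edge at row 218, red pot well off to the right. Descend to grasp 22 mm ahead of the butt.

```bash
python3 -m creep '{"dp":[[0.006,0.002,0.03],[0,0,0.03],[0,0,0.03],[0,0,0.02],[0,0,0.014],[0,0,0],[0,0,0],[0,0,0],[0,0,0],[0,0,0],[0,0,0]],"yaw":[-0.6,0,0,0,0,0,0,0,0,0,0],"claw":[60,60,60,60,60,60,5,5,5,5,5]}' 25; python3 go.py
```

```text
t: 3.55
tcp_pos: [0.4242, -0.3539, 0.0064]
eef_rot: [[0.977, 0.214, 0.001], [0.214, -0.977, -0.001], [0.001, 0.001, -1.0]]
wrist_force: [-3.9, -1.3, 8.7]
finger_gap: 0.0232
gripper_force: 25.8
t 3.55 tcp [ 0.4242 -0.3539  0.0064] ang 12.34 gap 0.0232 gf 25.8 F [-3.8969 -1.3129  8.6908] q6 0.61
```

```bash
python3 -m creep '{"dp":[[0,0,-0.03],[0,0,-0.04],[0,0,-0.04],[0,0,-0.04],[0,0,-0.03],[0,0,0],[0,0,0]],"yaw":[0,0,0,0,0,0,0],"claw":[5,5,5,5,5,5,5]}' 25; python3 go.py
python3 - <<'E'
from h import *
S=env.camera("side");save(S["image"][40:240,240:540],"s2.png")
E
```

```text
t: 4.25
tcp_pos: [0.4237, -0.3534, 0.1855]
eef_rot: [[0.977, 0.214, 0.001], [0.214, -0.977, -0.001], [0.0, 0.001, -1.0]]
wrist_force: [-3.1, -0.6, -5.6]
finger_gap: 0.0229
gripper_force: 24.8
t 4.25 tcp [ 0.4237 -0.3534  0.1855] ang 12.33 gap 0.0229 gf 24.8 F [-3.1107 -0.5811 -5.5847] q6 0.61
```

View pics/s2.png

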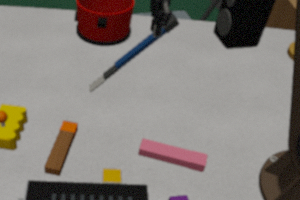

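The side crop shows the bar hanging tip-down at about 40°, tip at (95,88). I want about 23°: press the tip on the table here to set the pitch, then tighten the grip.

```bash
python3 -m creep '{"dp":[[0,0,0.02],[0,0,0.016],[0,0,0.015],[0,0,0.015],[0,0,0.013],[0,0,0],[0,0,0]],"yaw":[0,0,0,0,0,0,0],"claw":[5,5,5,5,5,5,5]}' 20; python3 go.py; python3 -m creep '{"dp":[[0,0,0],[0,0,0],[0,0,0],[0,0,-0.03],[0,0,-0.03],[0,0,0]],"yaw":[0,0,0,0,0,0],"claw":[5,5,5,5,5,5]}' 110
cat > pitch.py <<'E'
from h import *
import sys
# usage: pitch.py cam u v  (tip pixel) -> tip in the vertical plane through the tool x axis
E
python3 - <<'E'
from h import *
np.set_printoptions(precision=4,suppress=True)
S=env.camera("side");o=env.observe();R=o["eef_rot"];p=o["tcp_pos"]
im=S["image"].copy()
for th in(15,20,23,26,30):
    t=np.radians(th);piv=p+[0,0,.005];d=R[:,0]*[1,1,0];e=piv+.258*(d*np.cos(t)-np.array([0,0,np.sin(t)]))-.0085*(np.array([0,0,np.cos(t)])+d*np.sin(t))
    q=proj(S,e)[0].round().astype(int);print(th,e,q);im[q[1],q[0]]=(255,0,0)
save(cv2.resize(im[60:160,280:440],None,fx=5,fy=5,interpolation=0),"s3.png")
E
```

```text
t: 5.0
tcp_pos: [0.4238, -0.3531, 0.1057]
eef_rot: [[0.977, 0.213, -0.001], [0.213, -0.977, 0.001], [-0.001, -0.001, -1.0]]
wrist_force: [-0.1, 0.2, -5.6]
finger_gap: 0.0228
gripper_force: 23.7
t 5.00 tcp [ 0.4238 -0.3531  0.1057] ang 12.32 gap 0.0228 gf 23.7 F [-0.133   0.2005 -5.5801] q6 0.61
t: 5.6
tcp_pos: [0.4253, -0.3548, 0.1697]
eef_rot: [[0.977, 0.214, 0.004], [0.214, -0.977, -0.004], [0.003, 0.005, -1.0]]
wrist_force: [1.0, -0.6, -8.3]
finger_gap: 0.0185
gripper_force: 108.3
15 [ 0.666  -0.3015  0.0977] [304 103]
20 [ 0.6587 -0.3031  0.0765] [307 109]
23 [ 0.6535 -0.3042  0.0641] [309 113]
26 [ 0.6476 -0.3055  0.052 ] [311 116]
30 [ 0.6389 -0.3074  0.0363] [314 120]
```

View pics/s3.png

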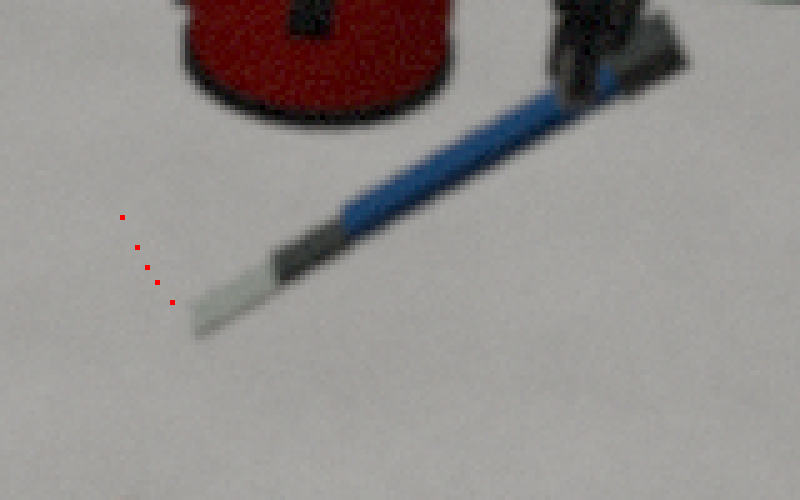

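```bash
cat > pitch.py <<'E'
from h import *
import sys
np.set_printoptions(precision=4,suppress=True)
# pitch.py cam u v u v ... : pixels met with the vertical plane through tool x axis (offset mm sideways first arg)
o=env.observe();R=o["eef_rot"];p=o["tcp_pos"];c=env.camera(sys.argv[1])
uv=np.array([float(x) for x in sys.argv[2:]]).reshape(-1,2);d=ray(c,uv);C=np.array(c["position"])
n=R[:,1]*[1,1,0];n/=np.linalg.norm(n);x=R[:,0]*[1,1,0];x/=np.linalg.norm(x)
P=C+d*((p-C)@n/(d@n))[:,None];s=(P-p)@x
print("along",s,"z rel tcp",P[:,2]-p[2]);print("slope deg",np.degrees(np.arctan(np.polyfit(s,P[:,2],1)[0])))
E
python3 pitch.py side 318.6 125 335 115.5 348.8 104.6 399 77.5
```

```text
along [ 0.205   0.1568  0.1182 -0.0163] z rel tcp [-0.1499 -0.1174 -0.0805  0.0038]
slope deg -34.80977128454206
```

```bash
cat > bp.py <<'E'
from meas import *
import sys
o=env.observe();R=o["eef_rot"];p=o["tcp_pos"];c=env.camera("side")
h=cv2.cvtColor(c["image"],cv2.COLOR_RGB2HSV);m=cv2.inRange(h,(105,110,30),(125,255,255))
k,l,s,ce=cv2.connectedComponentsWithStats(m);i=1+np.argmax(s[1:,4]);uv=np.argwhere(l==i)[:,::-1].astype(float)
n=R[:,1]*[1,1,0];x=R[:,0]*[1,1,0];d=ray(c,uv);C=np.array(c["position"])
P=C+d*((p-C)@n/(d@n))[:,None];q=np.c_[(P-p)@x,P[:,2]].astype(np.float32)
v=cv2.fitLine(q,cv2.DIST_L2,0,.01,.01).ravel();print("t %.2f"%o["t"],"tcp",p,"n",len(uv),"pitch",np.degrees(np.arctan(v[1]/v[0])),"on line at",v[2:],"gf %.0f"%o["gripper_force"],"F",o["wrist_force"])
E
python3 bp.py; python3 -m creep '{"dp":[[0,0,0],[0,0,0],[0,0,0]],"yaw":[0,0,0],"claw":[5,5,5]}' 120|head -1; python3 bp.py
```

```text
t 5.70 tcp [ 0.424  -0.3535  0.1663] n 246 pitch -31.478533 on line at [0.0598 0.1234] gf 109 F [ 0.0558  0.1687 -8.2757]
t: 6.05
t 6.05 tcp [ 0.4235 -0.3531  0.1654] n 260 pitch -34.687023 on line at [0.0572 0.1187] gf 118 F [-0.1871 -0.7291 -8.3864]
```

The bar creeps in the grip, so resting it on the crest will have to set the pitch (it lies on grip and crest with its centre of mass between). Lift and turn it first.

```bash
python3 -m creep '{"dp":[[0,0,-0.02],[0,0,-0.03],[0,0,-0.02],[0,0,0],[0,0,0],[0,0,0],[0,0,0],[0,0,0],[0,0,0],[0,0,0],[0,0,0]],"yaw":[-4,-8,-8.5,-8.5,-8.5,-8.5,-8.5,-8.5,-8.5,-8,-3.2],"claw":[5,5,5,5,5,5,5,5,5,5,5]}' 60; python3 go.py 0.521 -0.191 0.225 95
```

```text
t: 7.2
tcp_pos: [0.4239, -0.3534, 0.236]
eef_rot: [[-0.093, 0.996, -0.0], [0.996, 0.093, 0.0], [0.0, -0.0, -1.0]]
wrist_force: [0.2, 0.4, -9.1]
finger_gap: 0.0179
gripper_force: 118.7
t 7.20 tcp [ 0.4239 -0.3534  0.236 ] ang 95.35 gap 0.0179 gf 118.7 F [ 0.1518  0.363  -9.0815] q6 -0.84
dp mm [152.6 111.9  11. ] yaw 0.35
```

```bash
python3 -m creep '{"dp":[[0.025,0.019,0.002],[0.03,0.022,0.002],[0.03,0.022,0.002],[0.03,0.022,0.002],[0.025,0.019,0.002],[0.013,0.008,0.001],[0,0,0],[0,0,0]],"yaw":[0.3,0,0,0,0,0,0,0],"claw":[5,5,5,5,5,5,5,5]}' 25; python3 go.py 0.521 -0.191 0.225 95
python3 - <<'E'
from h import *
W=env.camera("wrist");T=env.camera("top");save(W["image"],"w2.png")
np.savez("w2.npz",**{k:np.array(W[k]) for k in("intrinsics","dist","position","attitude")})
E
```

```text
t: 8.0
tcp_pos: [0.5226, -0.1917, 0.2251]
eef_rot: [[-0.083, 0.997, -0.0], [0.997, 0.083, -0.0], [-0.0, -0.0, -1.0]]
wrist_force: [-0.1, 0.5, -8.8]
finger_gap: 0.018
gripper_force: 119.1
t 8.00 tcp [ 0.5226 -0.1917  0.2251] ang 94.78 gap 0.0180 gf 119.1 F [-0.0707  0.5499 -8.8163] q6 -0.49
dp mm [ 0.8 -1.6  0.1] yaw -0.22
```

View pics/w2.png

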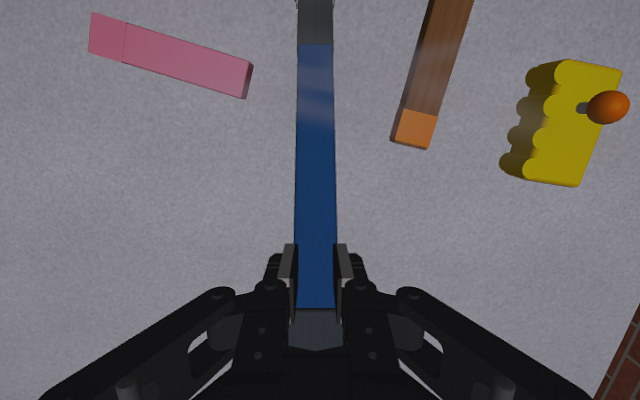

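The wrist view shows the bar held straight (columns 297–336), handle/neck border at row 43, with the pink decoy, shim and toy clear to either side. Next, pitch from the top camera.

```bash
cat > tp.py <<'E'
from meas import *
o=env.observe();R=o["eef_rot"];p=o["tcp_pos"];x=R[:,0]*[1,1,0];z=np.array([0,0,1.])
def pts(th,bx,bz):
    t=np.radians(th);e=x*np.cos(t)-z*np.sin(t);n=z*np.cos(t)+x*np.sin(t)
    return p+z*.005+e*(bx+.058)+n*(bz-.0114)
def run(cam,frac):
    c=env.camera(cam);h=cv2.cvtColor(c["image"],cv2.COLOR_RGB2HSV);m=cv2.inRange(h,np.array((105,110,25)),np.array((125,255,255)))
    n,l,s,ce=cv2.connectedComponentsWithStats(m)
    a=proj(c,pts(25,0,.016))[0];dd=[(np.min(np.linalg.norm(np.argwhere(l==i)[:,::-1]-a,axis=1)) if s[i,4]>40 else 1e9) for i in range(1,n)];i=1+int(np.argmin(dd))
    uv=np.argwhere(l==i)[:,::-1].astype(float)
    q=[proj(c,pts(t,.09,.016))[0] for t in range(0,60)];q0=proj(c,pts(20,.0,.016))[0];d=q[20]-q0;d/=np.linalg.norm(d)
    end=np.percentile((uv-q0)@d,98)+.5;pr=np.array([(k-q0)@d for k in q]);j=np.arange(60)
    k=int(np.argmin(abs(pr-end)));print(cam,"blue",s[i,4],"end %.1f"%end,"pr@10..50",pr[10:51:10].round(1),"pitch",j[k]);return j[k]
for cam in("top","wrist"):
    try:
        k=run(cam,1);print(" tip",pts(k,.2,0))
    except Exception as e: print(cam,e)
print("t %.2f"%o["t"],"tcp",p,"F",o["wrist_force"],"gf %.0f"%o["gripper_force"])
E
python3 tp.py
```

```text
top blue 715 end 35.5 pr@10..50 [46.2 44.9 41.6 36.5 29.9] pitch 42
 tip [ 0.5073 -0.0089  0.0491]
wrist blue 7455 end 31.5 pr@10..50 [202.1 164.7 130.5  98.9  69.4] pitch 59
 tip [ 0.5123 -0.0697  0.0032]
t 8.10 tcp [ 0.5224 -0.1923  0.2253] F [-0.4519 -0.8397 -9.7675] gf 118
```

Run:
```python
import sys;sys.argv=['x']
exec(open('tp.py').read().split("for cam in")[0])
c=dict(np.load("w2.npz"))
for t in(25,30,35,40,45,50,55): print(t,proj(c,[pts(t,.09,.016),pts(t,-.08,.016)]).round(0).tolist())
```

```text
25 [[311.0, 5.0], [310.0, 311.0]]
30 [[311.0, 22.0], [310.0, 311.0]]
35 [[311.0, 38.0], [310.0, 310.0]]
40 [[312.0, 53.0], [310.0, 310.0]]
45 [[312.0, 68.0], [310.0, 308.0]]
50 [[312.0, 83.0], [310.0, 306.0]]
55 [[312.0, 97.0], [310.0, 304.0]]
```

Pitch from the wrist border is about 37°, and the grasp offset is as planned. Move over the fulcrum and start lowering.

```bash
python3 -m creep '{"dp":[[0.02,-0.001,0],[0.023,-0.001,0],[0.02,-0.001,0],[0,0,0.015],[0,0,0.02],[0,0,0.015],[0,0,0],[0,0,0]],"yaw":[-0.2,0,0,0,0,0,0,0],"claw":[5,5,5,5,5,5,5,5]}' 25|grep -v rot; python3 go.py 0.5145 -0.129 0.113 95
python3 - <<'E'
from h import *
T=env.camera("top");im=T["image"][140:290,240:440];save(cv2.resize(im,None,fx=4,fy=4,interpolation=2),"t3.png")
E
```

```text
t: 9.0
tcp_pos: [0.5151, -0.1312, 0.1758]
wrist_force: [-0.2, -11.4, -1.0]
finger_gap: 0.018
gripper_force: 126.4
t 9.00 tcp [ 0.5151 -0.1312  0.1758] ang 94.89 gap 0.0180 gf 126.4 F [ -0.2006 -11.3573  -1.0263] q6 -0.39
dp mm [ 2.4 -0.5 62.8] yaw -0.11
```

View pics/t3.png

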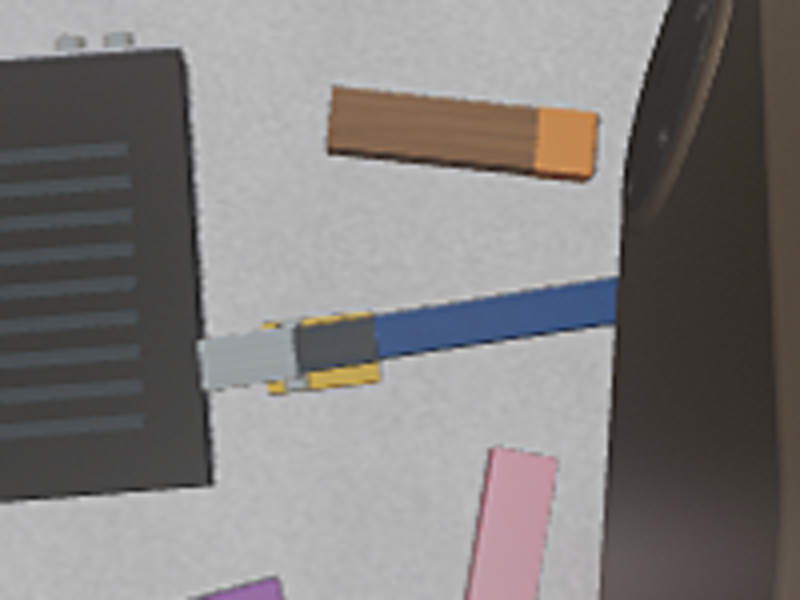

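The top crop shows the blade end at crop (202,365), right at the amp's outline, bar centred over the fulcrum, shim and case untouched. The force of −11 N in y says the tip touches something. I'll measure the tip position.

Run:
```python
from h import *
np.set_printoptions(precision=4,suppress=True)
o=env.observe();print(o["tcp_pos"],o["wrist_force"])
T=env.camera("top");f=lambda p:(np.array(p,float)+.5)/4+[240,140]-.5
L=np.array([.4999,.0485]);v=np.array([np.cos(np.radians(95)),np.sin(np.radians(95))])
for z in(.005,.015,.025,.035):
    q=onz(T,[f((200,364))],z)[0];print("tip z",z,q[:2],"s",(q[:2]-L)@v)
for z in(.03,.045,.06): 
    q=onz(T,[f((297,347))],z)[0];print("blade/neck z",z,q[:2],"s",(q[:2]-L)@v)
for z in(.06,.07,.08,.1): 
    q=onz(T,[f((376,337))],z)[0];print("neck/handle z",z,q[:2],"s",(q[:2]-L)@v)
print("amp corners",onz(T,[f((181,50)),f((212,484))],.078))
```

```text
[ 0.5151 -0.1312  0.176 ] [ -0.7496 -11.0442  -1.3051]
tip z 0.005 [0.4977 0.1079] s 0.05938464196269349
tip z 0.015 [0.497  0.1072] s 0.058774292493737154
tip z 0.025 [0.4963 0.1066] s 0.05816394302478083
tip z 0.035 [0.4956 0.1059] s 0.05755359355582449
blade/neck z 0.03 [0.5046 0.0469] s -0.0019987215357800394
blade/neck z 0.045 [0.5034 0.0469] s -0.001943933629203268
blade/neck z 0.06 [0.5021 0.0468] s -0.0018891457226265034
neck/handle z 0.06 [ 0.5067 -0.0001] s -0.048972996308199054
neck/handle z 0.07 [0.5058 0.0004] s -0.04841059047908626
neck/handle z 0.08 [0.505  0.0009] s -0.04784818464997347
neck/handle z 0.1 [0.5032 0.0019] s -0.04672337299174788
amp corners [[0.6799 0.1111 0.078 ]
 [0.424  0.0973 0.078 ]]
```

The blade and neck look only slightly foreshortened, so the bar has tilted up in the grip and its tip is leaning on the amp's side, which has shifted by roughly 14 mm. Back off and measure both carefully.

```bash
python3 -m creep '{"dp":[[-0.02,0,-0.005],[-0.03,0,-0.02],[-0.03,0,-0.02],[-0.02,0,0],[0,0,0],[0,0,0]],"yaw":[0,0,0,0,0,0],"claw":[5,5,5,5,5,5]}' 25|grep -v rot
cat > prof.py <<'E'
exec(open('tp.py').read().split("def run")[0])
import sys
def amp():
    c=env.camera("top");g=cv2.GaussianBlur(c["image"],(3,3),0).max(2).astype(int)
    L=[]
    for X in np.linspace(.44,.66,23):
        Y=np.arange(.06,.18,.0005);uv=proj(c,np.c_[np.full_like(Y,X),Y,np.full_like(Y,.078)])
        I=cv2.remap(g.astype(np.float32),uv[:,0].astype(np.float32).reshape(-1,1),uv[:,1].astype(np.float32).reshape(-1,1),1).ravel()
        if I[0]<90: continue
        k=np.argmax(I<85);L.append((X,Y[k]))
    L=np.array(L);k=np.polyfit(L[:,0],L[:,1],1);r=L[:,1]-np.polyval(k,L[:,0]);L=L[abs(r)<.006];k=np.polyfit(L[:,0],L[:,1],1)
    print("amp edge ang %.2f"%np.degrees(np.arctan(k[0])),"y at x=.555: %.4f  at .5: %.4f"%(np.polyval(k,.555),np.polyval(k,.5)),"n",len(L))
def prof(cam):
    c=env.camera(cam);im=cv2.cvtColor(c["image"],cv2.COLOR_RGB2HSV)
    b=proj(c,[pts(20,-.02,.016),pts(20,.3,.005)]) ; out=[]
    for s in np.linspace(0,1,56):
        u=b[0]+s*(b[1]-b[0]);i=int(round(u[1]));j=int(round(u[0]))
        if 0<=i<400 and 0<=j<640: out.append("%d,%d:%d/%d/%d"%(j,i,*im[i,j]))
    print(cam," ".join(out))
    for t in(10,15,20,25,30,35,40): print(t,proj(c,[pts(t,.09,.013),pts(t,.14,.007),pts(t,.2,.0025)]).round(1).tolist())
amp();prof("top")
E
python3 prof.py
```

```text
t: 9.7
tcp_pos: [0.5224, -0.2294, 0.2201]
wrist_force: [0.2, -0.0, -9.5]
finger_gap: 0.0187
gripper_force: 118.3
amp edge ang 2.74 y at x=.555: 0.1035  at .5: 0.1008 n 23
top 435,208:107/122/109 432,208:108/117/109 429,209:107/121/110 427,209:108/118/110 424,209:108/118/110 422,210:108/117/111 419,210:108/118/110 416,210:108/117/111 414,211:108/114/110 411,211:107/116/110 408,212:108/114/110 406,212:108/115/111 403,212:108/117/111 400,213:108/116/112 398,213:108/111/110 395,214:108/112/109 392,214:108/113/111 390,214:108/113/111 387,215:108/125/120 384,215:70/10/77 382,216:75/7/75 379,216:80/10/76 376,216:80/10/76 374,217:80/10/76 371,217:75/7/75 368,218:75/7/70 366,218:65/11/141 363,218:65/11/145 360,219:66/9/143 358,219:65/11/145 355,219:60/9/146 352,220:60/10/146 350,220:65/10/146 347,221:66/9/145 345,221:45/4/133 342,221:120/2/165 339,222:120/2/167 337,222:150/2/165 334,223:113/22/152 331,223:22/144/173 329,223:22/144/175 326,224:22/144/175 323,224:22/142/174 321,225:22/144/175 318,225:22/146/177 315,225:17/29/123 313,226:102/17/150 310,226:30/20/127 307,226:22/152/176 305,227:11/17/167 302,227:120/2/164 299,228:120/3/163 297,228:120/2/163 294,228:150/2/166 291,229:120/7/117 289,229:30/9/56
10 [[378.6, 214.8], [354.0, 218.2], [325.4, 222.1]]
15 [[378.9, 215.3], [355.2, 218.8], [327.8, 222.7]]
20 [[379.7, 215.8], [357.0, 219.3], [330.9, 223.2]]
25 [[381.1, 216.1], [359.4, 219.7], [334.7, 223.6]]
30 [[382.9, 216.4], [362.4, 219.9], [339.1, 223.8]]
35 [[385.1, 216.6], [365.8, 220.1], [344.0, 223.9]]
40 [[387.8, 216.7], [369.8, 220.1], [349.4, 223.9]]
```

The bar hangs at about 36° again. The amp's edge is now at y≈0.1008 at the bar, so it was shifted about 14 mm (within limits), and the crest is now 52 mm out. I'll redo the approach slowly, checking as I go.

```bash
sed -i 's/^amp();prof("top")/if __name__=="__main__": amp();fit()/' prof.py
cat > fit.py <<'E'
def fit():
    c=env.camera("top");im=cv2.cvtColor(c["image"],cv2.COLOR_RGB2HSV).astype(int)
    best=[]
    for t in np.arange(-10,50,1.):
      for lat in(-.004,-.002,0,.002,.004,.006):
        off=R[:,1]*lat
        sc=0;n=0
        for bx in np.arange(-.0,.2,.004):
            z=.016 if bx<.09 else .01 if bx<.14 else .005
            for w in(-.008,0,.008):
                u=proj(c,pts(t,bx,z)+off+R[:,1]*w)[0].round().astype(int);h,s,v=im[u[1],u[0]]
                k="b" if (s>90 and 98<h<125) else "d" if (v<100 and s<60) else "l" if s<30 else "o"
                sc+=k==("b" if bx<.09 else "d" if bx<.14 else "l");n+=1
        for bx in(.205,.209,.213):
            u=proj(c,pts(t,bx,.003)+off)[0].round().astype(int)
            h,s,v=im[u[1],u[0]];n+=1
        best.append((sc/n,t,lat))
    best.sort(reverse=True);g=[b for b in best if b[0]>=best[0][0]-.005]
    t=np.mean([b[1] for b in g]);print("score %.3f pitch %.1f (%g..%g) lat %.4f"%(best[0][0],t,min(b[1] for b in g),max(b[1] for b in g),np.mean([b[2] for b in g])),"tip",pts(t,.2,0),"tcp",p,"F",o["wrist_force"],"t %.1f"%o["t"])
E
python3 - <<'E'
s=open('prof.py').read();f=open('fit.py').read()
open('prof.py','w').write(s.replace("if __name__",f+"\nif __name__"))
E
python3 prof.py;  python3 -m creep '{"dp":[[0.004,0,0],[0.008,-0.0005,0],[0.01,0,0],[0.01,-0.0005,0],[0.01,0,0],[0.01,-0.0005,0],[0.01,0,0],[0.01,-0.0005,0],[0.008,0,0],[0.004,0,0],[0,0,0]],"yaw":[0,0,0,0,0,0,0,0,0,0,0],"claw":[5,5,5,5,5,5,5,5,5,5,5]}'|grep -v rot; python3 prof.py
```

```text
amp edge ang 2.74 y at x=.555: 0.1035  at .5: 0.1008 n 23
score 0.954 pitch 36.0 (36..36) lat -0.0020 tip [ 0.5052 -0.027   0.0641] tcp [ 0.5225 -0.2283  0.2199] F [ 0.417   0.007  -8.7899] t 9.8
t: 11.0
tcp_pos: [0.5138, -0.1447, 0.2203]
wrist_force: [0.3, -0.4, -8.9]
finger_gap: 0.0187
gripper_force: 118.8
amp edge ang 2.75 y at x=.555: 0.1040  at .5: 0.1013 n 23
score 0.941 pitch 36.0 (36..36) lat -0.0020 tip [0.4964 0.0566 0.0645] tcp [ 0.5138 -0.1447  0.2203] F [ 0.2986 -0.3706 -8.9109] t 11.0
```

```bash
python3 -m creep '{"dp":[[0.006,0,0],[0.008,0,0],[0.005,0,0],[0,0,0.008],[0,0,0.012],[0,0,0.012],[0,0,0.008],[0,0,0]],"yaw":[0,0,0,0,0,0,0,0],"claw":[5,5,5,5,5,5,5,5]}'|grep -v rot; python3 prof.py
```

```text
t: 11.9
tcp_pos: [0.5113, -0.1261, 0.1786]
wrist_force: [-0.2, 0.2, -7.4]
finger_gap: 0.0183
gripper_force: 117.8
amp edge ang 2.75 y at x=.555: 0.1040  at .5: 0.1013 n 23
score 0.941 pitch 36.7 (36..37) lat -0.0007 tip [0.4941 0.0733 0.0204] tcp [ 0.5113 -0.1261  0.1786] F [-0.1875  0.2135 -7.3747] t 11.9
```

```bash
python3 -m creep '{"dp":[[0,0,0.006],[0,0,0.006],[0,0,0.006],[0,0,0.006],[0,0,0.006],[0,0,0]],"yaw":[0,0,0,0,0,0],"claw":[5,5,5,5,5,5]}'|grep -v rot; python3 prof.py
```

```text
t: 12.6
tcp_pos: [0.5117, -0.1261, 0.1494]
wrist_force: [-0.4, 0.4, -7.8]
finger_gap: 0.0178
gripper_force: 120.5
amp edge ang 2.75 y at x=.555: 0.1040  at .5: 0.1014 n 23
score 0.948 pitch 32.0 (32..32) lat 0.0000 tip [0.4935 0.0859 0.008 ] tcp [ 0.5117 -0.1261  0.1494] F [-0.394   0.3741 -7.8412] t 12.6
```

```bash
python3 -m creep '{"dp":[[0,0,0.006],[0,0,0.006],[0,0,0.006],[0,0,0.006],[0,0,0.006],[0,0,0]],"yaw":[0,0,0,0,0,0],"claw":[5,5,5,5,5,5]}'|grep -v rot; python3 prof.py
```

```text
t: 13.3
tcp_pos: [0.5117, -0.1261, 0.1194]
wrist_force: [0.7, 1.3, -7.5]
finger_gap: 0.0182
gripper_force: 124.4
amp edge ang 2.78 y at x=.555: 0.1040  at .5: 0.1013 n 23
score 0.961 pitch 26.0 (26..26) lat -0.0010 tip [0.4923 0.1    0.001 ] tcp [ 0.5117 -0.1261  0.1194] F [ 0.7019  1.3295 -7.5426] t 13.3
```

```bash
python3 -m creep '{"dp":[[0,0,0.006],[0,0,0.006],[0,0,0.006],[0,0,0.006],[0,0,0.003],[0,0,0]],"yaw":[0,0,0,0,0,0],"claw":[5,5,5,5,5,5]}'|grep -v rot; python3 prof.py
```

```text
t: 14.0
tcp_pos: [0.5119, -0.1261, 0.0928]
wrist_force: [-0.6, 2.6, -4.9]
finger_gap: 0.0182
gripper_force: 126.7
amp edge ang 2.78 y at x=.555: 0.1040  at .5: 0.1013 n 23
score 0.928 pitch 21.5 (20..23) lat 0.0000 tip [ 0.4917  0.1089 -0.0074] tcp [ 0.5119 -0.1261  0.0928] F [-0.6123  2.6193 -4.9015] t 14.0
```

```bash
python3 -m creep '{"dp":[[-0.001,0,0.005],[-0.002,0,0.006],[-0.002,0,0.006],[-0.002,0,0.006],[-0.001,0,0.005],[-0.001,0,0.006],[-0.001,0,0.005],[-0.001,0,0.005],[0,0,0]],"yaw":[0,0,0,0,0,0,0,0,0],"claw":[5,5,5,5,5,5,5,5,5]}'|grep -v rot; python3 prof.py
```

```text
t: 15.0
tcp_pos: [0.5136, -0.1375, 0.0487]
wrist_force: [5.1, 1.4, 3.1]
finger_gap: 0.0184
gripper_force: 119.5
amp edge ang 2.68 y at x=.555: 0.1077  at .5: 0.1052 n 19
score 0.739 pitch 15.4 (11..21) lat 0.0004 tip [ 0.493   0.1073 -0.0258] tcp [ 0.5136 -0.1375  0.0487] F [5.1059 1.4081 3.0835] t 15.0
```

```bash
python3 -m creep '{"dp":[[0,0,0.005],[-0.001,0,0.006],[0,0,0.006],[0,0,0.005],[0,0,0.004],[0,0,0]],"yaw":[0,0,0,0,0,0],"claw":[5,5,5,5,5,5]}'|grep -v rot
cat > view.py <<'E'
from prof import *
import sys
c=env.camera("side")
for l in("amp_edge","fulcrum_crest"): print(l,[(round(d["conf"],2),np.array(d["location"])) for d in env.search_frame(l,c)[:2]])
E
python3 prof.py
```

```text
t: 15.7
tcp_pos: [0.5149, -0.1393, 0.0231]
wrist_force: [8.2, -8.9, 2.6]
finger_gap: 0.0185
gripper_force: 118.7
amp edge ang 16.64 y at x=.555: 0.0783  at .5: 0.0618 n 5
score 0.000 pitch 19.5 (-10..49) lat 0.0010 tip [ 0.4945  0.0993 -0.0688] tcp [ 0.5149 -0.1393  0.0231] F [ 8.1694 -8.8881  2.5715] t 15.7
```

```bash
cat > comp.py <<'E'
import sys
from h import *
r=lambda im,w,h:cv2.resize(np.ascontiguousarray(im),(w,h),interpolation=cv2.INTER_CUBIC)
T,S,W=[env.camera(n)["image"] for n in("top","side","wrist")]
a=r(T[120:320,180:500],400,250);b=r(W,400,250);d=r(S[170:345,220:480],520,350);e=r(S[60:240,260:500],280,210)
o=np.zeros((600,800,3),np.uint8);o[:250,:400]=a;o[:250,400:]=b;o[250:,:520]=d;o[250:460,520:]=e;save(o,sys.argv[1])
E
python3 comp.py k1.png
```

```text
(no output)
```

View pics/k1.png

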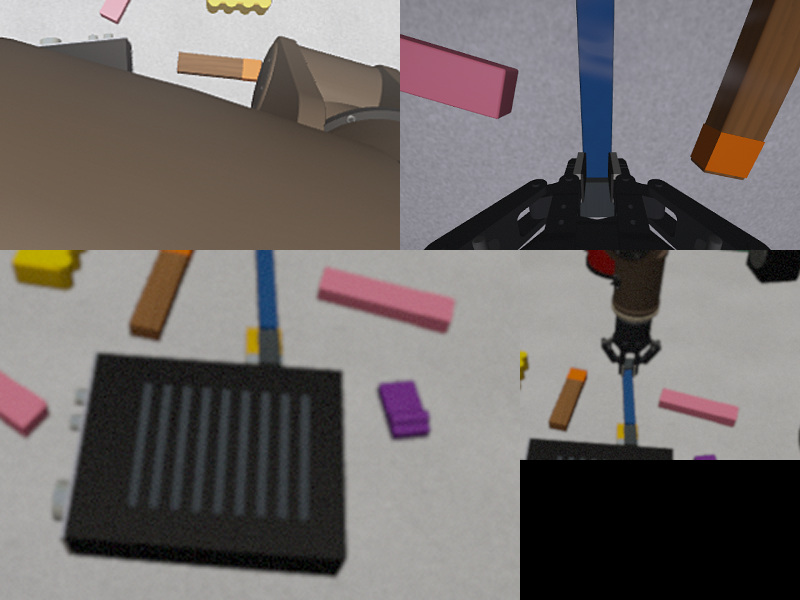

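The arm blocks the top view. The side view shows the bar over the yellow fulcrum at (265,345) going under the amp, the amp's rear top corners at (97,355) and (341,371), and everything else untouched. Next, the lift from those corners.

```bash
cat > lift.py <<'E'
from h import *
np.set_printoptions(precision=4,suppress=True)
# amp -y top line in the side view: dark below, lighter table above; rows at several columns vs model
def model(c,y0,ang,h,xm=.5555):
    # y0: y of edge at xm when flat; turn about +y feet (outer rim y=.094, table)
    a=np.radians(ang);al=np.arcsin((h-.018)/.194)
    ys,zs=-.1-.094,.078;Y=.094+ys*np.cos(al)+zs*np.sin(al);Z=-ys*np.sin(al)+zs*np.cos(al)
    ex=np.array([np.cos(a),np.sin(a)]);ey=np.array([-ex[1],ex[0]]);c0=np.array([xm,y0])+.1*ey
    return np.array([np.r_[c0+ex*x+ey*Y,Z] for x in np.linspace(-.12,.12,25)])
def rows(c):
    g=cv2.GaussianBlur(c["image"],(3,3),0).max(2).astype(float);out={}
    for u in range(275,386,3):
        col=g[195:245,u]
        if col[-1]<80:
            k=len(col)-1
            while k>0 and col[k]<80: k-=1
            out[u]=195+k+(col[k]-80)/(col[k]-col[k+1]+1e-9)
    return out
c=env.camera("side");r=rows(c);U=np.array(list(r));V=np.array(list(r.values()))
for h in(.018,.022,.026,.03,.033,.036,.04):
    for y0 in(.1035,):
        q=proj(c,model(c,y0,2.75,h));o=np.argsort(q[:,0]);d=V-np.interp(U,q[o,0],q[o,1]);print(h,"median row diff",np.median(d).round(2),"n",len(U),"slope",np.polyfit(U,d,1)[0].round(4))
print("rows",list(zip(U,V.round(1)))[::4])
E
python3 lift.py; python3 go.py
```

```text
0.018 median row diff 0.23 n 37 slope -0.0369
0.022 median row diff 0.72 n 37 slope -0.0369
0.026 median row diff 1.18 n 37 slope -0.0369
0.03 median row diff 1.6 n 37 slope -0.0368
0.033 median row diff 1.89 n 37 slope -0.0368
0.036 median row diff 2.16 n 37 slope -0.0368
0.04 median row diff 2.49 n 37 slope -0.0368
rows [(np.int64(275), np.float64(221.8)), (np.int64(287), np.float64(222.8)), (np.int64(299), np.float64(223.7)), (np.int64(311), np.float64(224.6)), (np.int64(323), np.float64(225.5)), (np.int64(335), np.float64(226.3)), (np.int64(347), np.float64(226.7)), (np.int64(359), np.float64(222.3)), (np.int64(371), np.float64(228.8)), (np.int64(383), np.float64(229.7))]
t 16.00 tcp [ 0.5151 -0.1393  0.0236] ang 94.89 gap 0.0183 gf 118.7 F [ 7.2661 -8.0389  1.8092] q6 -0.41
```

```bash
python3 -m creep '{"dp":[[-0.002,0,0.003],[-0.002,0,0.003],[-0.001,0,0.003],[0,0,0],[0,0,0]],"yaw":[0,0,0,0,0],"claw":[5,5,5,5,5]}'|grep -v rot; python3 lift.py
```

```text
t: 16.5
tcp_pos: [0.5155, -0.143, 0.0172]
wrist_force: [-3.1, 14.1, 71.6]
finger_gap: 0.0181
gripper_force: 135.0
0.018 median row diff 0.2 n 37 slope -0.0356
0.022 median row diff 0.69 n 37 slope -0.0356
0.026 median row diff 1.15 n 37 slope -0.0355
0.03 median row diff 1.57 n 37 slope -0.0355
0.033 median row diff 1.86 n 37 slope -0.0355
0.036 median row diff 2.13 n 37 slope -0.0355
0.04 median row diff 2.45 n 37 slope -0.0354
rows [(np.int64(275), np.float64(221.9)), (np.int64(287), np.float64(222.8)), (np.int64(299), np.float64(223.7)), (np.int64(311), np.float64(224.6)), (np.int64(323), np.float64(225.4)), (np.int64(335), np.float64(226.2)), (np.int64(347), np.float64(226.5)), (np.int64(359), np.float64(226.0)), (np.int64(371), np.float64(228.7)), (np.int64(383), np.float64(229.6))]
```

Fz of 72 N means the butt is firmly on the table. Ease off, hold briefly, then let go gently.

```bash
python3 -m creep '{"dp":[[0,0,-0.002],[0,0,-0.001],[0,0,0],[0,0,0],[0,0,0]],"yaw":[0,0,0,0,0],"claw":[5,5,5,5,5]}'|grep -v rot; python3 -m creep '{"dp":[[0,0,0],[0,0,0],[0,0,0],[0,0,0],[0,0,0],[0,0,-0.02],[0,0,-0.04],[0,0,-0.04],[0,0,-0.03]],"yaw":[0,0,0,0,0,0,0,0,0],"claw":[30,35,40,50,60,60,60,60,60]}' 40|grep -v rot;python3 lift.py
python3 - <<'E'
from meas import *
W=env.camera("wrist")
for n,lo,hi in(("blue",(105,110,30),(125,255,255)),("orange",(8,170,90),(16,255,255))):
    A=blob(W,lo,hi,(400,150),600);print(n,A[0],A[1],onz(W,A[2],.026))
E
```

```text
t: 17.05
tcp_pos: [0.5137, -0.1431, 0.0178]
wrist_force: [-0.4, 1.8, 21.9]
finger_gap: 0.0182
gripper_force: 126.5
t: 17.95
tcp_pos: [0.5139, -0.1433, 0.1494]
wrist_force: [-0.1, -0.2, 0.7]
finger_gap: 0.0514
gripper_force: 0.0
0.018 median row diff 2.15 n 37 slope 0.0085
0.022 median row diff 2.64 n 37 slope 0.0086
0.026 median row diff 3.1 n 37 slope 0.0086
0.03 median row diff 3.52 n 37 slope 0.0086
0.033 median row diff 3.81 n 37 slope 0.0087
0.036 median row diff 4.08 n 37 slope 0.0087
0.04 median row diff 4.41 n 37 slope 0.0087
rows [(np.int64(275), np.float64(223.6)), (np.int64(287), np.float64(224.6)), (np.int64(299), np.float64(225.6)), (np.int64(311), np.float64(226.5)), (np.int64(323), np.float64(227.3)), (np.int64(335), np.float64(228.3)), (np.int64(347), np.float64(229.1)), (np.int64(359), np.float64(229.7)), (np.int64(371), np.float64(231.1)), (np.int64(383), np.float64(232.1))]
blue 2707 [314.7418 162.9786] [[ 0.4999 -0.0693  0.026 ]
 [ 0.5237 -0.067   0.026 ]
 [ 0.5339 -0.1596  0.026 ]
 [ 0.5077 -0.1621  0.026 ]]
orange 1594 [437.2309 183.7403] [[ 0.6105 -0.1378  0.026 ]
 [ 0.6128 -0.1013  0.026 ]
 [ 0.6548 -0.1076  0.026 ]
 [ 0.6542 -0.1449  0.026 ]]
```

```bash
python3 -m creep '{"dp":[[0,0,-0.02],[0.01,0.035,-0.02],[0.01,0.04,0],[0.01,0.04,0],[0,0,0],[0,0,0]],"yaw":[0,4,4,4,0,0],"claw":[60,60,60,60,60,60]}' 40|grep -v rot; python3 go.py 0.63 -0.114 0.16 83
cat > st.py <<'E'
from meas import *
T=env.camera("top");S=env.camera("side");W=env.camera("wrist")
A=blob(W,(8,170,90),(16,255,255),(320,200),500);B=blob(S,(6,170,90),(16,255,255),(310,170),30)
print("orange wrist",A[0],A[1],onz(W,A[2],.026));P=tri(W,A[1],S,B[1]);print("tri",P,B[0],B[1])
for n,c in(("top",T),("side",S)):
    for l in("amp","bar","shim"): print(n,l,[(round(d["conf"],2),np.array(d["location"])) for d in env.search_frame(l,c)[:3]])
E
python3 st.py; python3 -c "
from prof import *
amp()"
```

```text
t: 18.65
tcp_pos: [0.6278, -0.1113, 0.1859]
wrist_force: [-1.1, 0.0, -1.0]
finger_gap: 0.0514
gripper_force: 0.0
t 18.65 tcp [ 0.6278 -0.1113  0.1859] ang 82.99 gap 0.0514 gf 0.0 F [-1.1436  0.0162 -1.0251] q6 -0.10
dp mm [-2.4  2.6 25.9] yaw -0.01
orange wrist 1228 [320.1246 196.9764] [[ 0.6162 -0.1026  0.026 ]
 [ 0.6546 -0.1074  0.026 ]
 [ 0.651  -0.1436  0.026 ]
 [ 0.6113 -0.1387  0.026 ]]
tri (array([ 0.6306, -0.1243,  0.0204]), np.float64(0.004820338461359027)) 143 [308.7902 167.2448]
top amp [(0.78, array([0.5475, 0.2077, 0.081 ])), (0.41, array([0.5659, 0.4464, 0.0521]))]
top bar [(0.58, array([0.4954, 0.0183, 0.0411]))]
top shim [(0.76, array([ 0.639 , -0.0407,  0.0255])), (0.74, array([0.8159, 0.1196, 0.0236])), (0.69, array([ 0.3577, -0.0683,  0.0281]))]
side amp [(0.55, array([0.545 , 0.2377, 0.0818]))]
side bar [(0.93, array([ 0.5053, -0.0475,  0.0493])), (0.33, array([ 0.6342, -0.042 ,  0.0269]))]
side shim [(0.97, array([0.8107, 0.1341, 0.029 ])), (0.88, array([ 0.6372, -0.043 ,  0.0244])), (0.86, array([ 0.3546, -0.0628,  0.0241]))]
amp edge ang 2.04 y at x=.555: 0.1090  at .5: 0.1070 n 23
```

```bash
cat > hgt.py <<'E'
from h import *
import io,contextlib
with contextlib.redirect_stdout(io.StringIO()): import lift
from lift import rows
def edge_top():
    c=env.camera("top");g=cv2.GaussianBlur(c["image"],(3,3),0).max(2).astype(np.float32);L=[]
    for X in np.linspace(.44,.66,23):
        Y=np.arange(.07,.18,.0005);uv=proj(c,np.c_[np.full_like(Y,X),Y,np.full_like(Y,.078)]).astype(np.float32)
        I=cv2.remap(g,uv[:,:1],uv[:,1:],1).ravel()
        if I[0]>90: k=np.argmax(I<85);L.append(uv[k])
    L=np.array(L);k=np.polyfit(L[:,1],L[:,0],1);r=L[:,0]-np.polyval(k,L[:,1]);return c,L[abs(r)<2]
def run():
    T,L=edge_top();S=env.camera("side");r=rows(S);U=np.array(list(r));V=np.array(list(r.values()))
    Z=np.arange(.07,.11,.002);D=[]
    for z in Z:
        q=proj(S,onz(T,L,z));k=np.argsort(q[:,0]);D.append(np.median(V-np.interp(U,q[k,0],q[k,1])))
    print("edge top z where views agree: %.4f"%np.interp(0,D,Z),"slope/mm",(D[5]-D[0])/10,"n",len(L),len(U));return np.interp(0,D,Z)
if __name__=="__main__": run()
E
python3 hgt.py
```

```text
edge top z where views agree: 0.0778 slope/mm 0.29961369396062876 n 23 37
```

Run:
```python
import hgt
from h import *
real=env.camera
class F: pass
f=F()
def cam(n):
    c=dict(real(n));c["image"]=cv2.imread(f"pics/{n}0.png")[...,::-1].copy();return c
f.camera=cam
hgt.env=f
print("initial flat:");hgt.run()
```

```text
initial flat:
edge top z where views agree: 0.0712 slope/mm 0.291819345334244 n 23 37
```

```bash
cat > bz.py <<'E'
from meas import *
T=env.camera("top");S=env.camera("side")
def front(c,near):
    h=cv2.cvtColor(c["image"],cv2.COLOR_RGB2HSV);m=cv2.inRange(h,np.array((103,90,25)),np.array((125,255,255)))
    n,l,s,ce=cv2.connectedComponentsWithStats(m);i=1+np.argmin([np.linalg.norm(ce[k]-near) if s[k,4]>30 else 1e9 for k in range(1,n)])
    return np.argwhere(l==i)[:,::-1].astype(float),s[i]
a,sa=front(T,(370,215));b,sb=front(S,(353,180));print(sa,sb)
# ends: top image: left = front (small u) ; side image: bottom = front (large v)
ta=[a[a[:,0]<=a[:,0].min()+1].mean(0)-[.5,0],a[a[:,0]>=a[:,0].max()-1].mean(0)+[.5,0]]
sb_=[b[b[:,1]>=b[:,1].max()-1].mean(0)+[0,.5],b[b[:,1]<=b[:,1].min()+1].mean(0)-[0,.5]]
for i,n in enumerate(("front","back")): print(n,ta[i],sb_[i],tri(T,ta[i],S,sb_[i]))
E
python3 bz.py
```

```text
[327 218  41  14 374] [347 155  11  55 450]
front [327.3182 226.5455] [353.7778 208.6111] (array([0.5013, 0.0145, 0.0365]), np.float64(0.0028015477140073165))
back [366.9118 221.8824] [352. 155.] (array([ 0.5102, -0.0705,  0.1278]), np.float64(0.014137872702870778))
```

```bash
cat >> bz.py <<'E'
print("side front v",sb_[0],"back",sb_[1])
v=np.array([np.cos(np.radians(95)),np.sin(np.radians(95)),0])
for th in(-12,-8,-6,-4,0,4,8):
    t=np.radians(th) # positive: tip down
    f=np.array([.5013,.0145,.04]);k=f-.17*(v*np.cos(t)-np.array([0,0,np.sin(t)]))
    q=proj(S,[f,k]);print(th,"v length",(q[0]-q[1])[1].round(1),"meas",(sb_[0]-sb_[1])[1],"top back",proj(T,k)[0].round(0), "butt z",(k[2]-.016).round(3))
E
python3 bz.py|tail -8
python3 - <<'E'
from h import *
S=env.camera("side");T=env.camera("top")
h=cv2.cvtColor(S["image"],cv2.COLOR_RGB2HSV)
for v in range(140,222,3): print(v,h[v,346:362:3].tolist())
E
```

```text
side front v [353.5 208. ] back [351.7368 155.0263]
-12 v length 38.9 meas 52.97368421052633 top back [393. 221.] butt z -0.011
-8 v length 42.5 meas 52.97368421052633 top back [394. 220.] butt z 0.0
-6 v length 44.2 meas 52.97368421052633 top back [395. 220.] butt z 0.006
-4 v length 45.9 meas 52.97368421052633 top back [396. 219.] butt z 0.012
0 v length 49.2 meas 52.97368421052633 top back [397. 219.] butt z 0.024
4 v length 52.4 meas 52.97368421052633 top back [398. 218.] butt z 0.036
8 v length 55.4 meas 52.97368421052633 top back [398. 218.] butt z 0.048
140 [[20, 5, 160], [30, 6, 163], [23, 6, 163], [23, 6, 164], [23, 6, 163], [24, 8, 164]]
143 [[8, 7, 147], [30, 6, 132], [30, 7, 141], [6, 9, 142], [30, 5, 158], [18, 8, 166]]
146 [[50, 8, 98], [102, 21, 60], [103, 35, 65], [70, 24, 63], [15, 8, 123], [15, 9, 170]]
149 [[50, 9, 88], [98, 31, 65], [80, 11, 67], [100, 13, 60], [45, 4, 123], [38, 6, 168]]
152 [[10, 8, 94], [105, 32, 63], [105, 38, 67], [87, 34, 67], [45, 4, 119], [20, 9, 171]]
155 [[24, 14, 89], [109, 126, 65], [109, 126, 69], [115, 135, 70], [30, 10, 107], [30, 6
[... 1446 characters left out ...]
188, 114], [114, 47, 131], [8, 6, 166]]
203 [[8, 6, 165], [109, 73, 119], [108, 184, 115], [106, 196, 112], [111, 57, 129], [0, 6, 161]]
206 [[18, 8, 164], [107, 59, 116], [107, 191, 112], [106, 184, 115], [111, 80, 121], [20, 5, 167]]
209 [[22, 156, 175], [20, 77, 93], [103, 47, 65], [111, 62, 66], [19, 51, 85], [19, 24, 168]]
212 [[24, 255, 178], [19, 87, 85], [99, 27, 66], [103, 27, 67], [24, 54, 75], [18, 46, 155]]
215 [[25, 255, 179], [20, 75, 85], [104, 43, 65], [95, 25, 62], [24, 53, 72], [19, 48, 158]]
218 [[24, 255, 178], [21, 79, 84], [84, 19, 66], [96, 20, 64], [21, 24, 73], [19, 72, 156]]
221 [[21, 129, 164], [17, 61, 88], [107, 36, 63], [98, 46, 61], [24, 19, 68], [19, 69, 160]]
```

The pitch check says the bar has sagged: it is about 4° tip-down with the butt raised, and the amp edge is only about 25 mm up. The tip is too far in (about 75 mm past the crest), so the bar's weight doesn't balance the amp. I'll regrip, pull the bar back about 14 mm and lever again.

```bash
python3 -m creep '{"dp":[[0,-0.03,0],[0,-0.04,0],[0,-0.04,0],[0,0,0]],"yaw":[-6,-6,0,0],"claw":[60,60,60,60]}' 40|grep -v rot; python3 go.py 0.5142 -0.134 0.1 95
python3 - <<'E'
from meas import *
W=env.camera("wrist");A=blob(W,(103,90,30),(125,255,255),(320,200),500)
for z in(.03,.05): print(z,onz(W,A[2],z))
E
```

```text
t: 20.15
tcp_pos: [0.5132, -0.1103, 0.187]
wrist_force: [-1.3, -0.8, -0.3]
finger_gap: 0.0514
gripper_force: 0.0
t 20.15 tcp [ 0.5132 -0.1103  0.187 ] ang 94.91 gap 0.0514 gf 0.0 F [-1.2732 -0.8037 -0.2555] q6 -0.35
dp mm [-23.8  -0.7  87. ] yaw -0.09
0.03 [[ 0.4921  0.0172  0.03  ]
 [ 0.5151  0.0193  0.03  ]
 [ 0.5336 -0.1596  0.03  ]
 [ 0.5063 -0.1621  0.03  ]]
0.05 [[ 0.4932  0.0136  0.05  ]
 [ 0.5147  0.0156  0.05  ]
 [ 0.532  -0.1514  0.05  ]
 [ 0.5066 -0.1537  0.05  ]]
```

```bash
python3 -m creep '{"dp":[[-0.012,0.001,0.03],[-0.011,0,0.04],[0,0,0.04],[0,0,0.02],[0,0,0.01],[0,0,0],[0,0,0],[0,0,0],[0,0,0],[0,0,0]],"yaw":[0,0,0,0,0,0,0,0,0,0],"claw":[60,60,60,60,60,60,20,5,5,5]}' 30|grep -v rot; python3 go.py;python3 hgt.py
```

```text
t: 21.2
tcp_pos: [0.5221, -0.1338, 0.0482]
wrist_force: [0.4, -1.9, 1.1]
finger_gap: 0.0223
gripper_force: 29.4
t 21.20 tcp [ 0.5221 -0.1338  0.0482] ang 94.93 gap 0.0223 gf 29.4 F [ 0.368  -1.8727  1.1327] q6 -0.39
edge top z where views agree: 0.0782 slope/mm 0.30004509164184584 n 18 37
```

```bash
python3 -m creep '{"dp":[[0,0,-0.008],[0,0,-0.01],[0,0,-0.008],[0,0,0],[-0.004,0,0],[-0.004,0,0],[0,0,0]],"yaw":[0,0,0,0,0,0,0],"claw":[5,5,5,5,5,5,5]}' 30|grep -v rot; python3 hgt.py; python3 -c "
from prof import *
amp();fit()"
```

```text
t: 22.05
tcp_pos: [0.5202, -0.1401, 0.073]
wrist_force: [-1.9, 14.0, -4.8]
finger_gap: 0.0219
gripper_force: 30.1
edge top z where views agree: 0.0741 slope/mm 0.3019362242653131 n 23 37
amp edge ang 2.38 y at x=.555: 0.1065  at .5: 0.1042 n 23
score 0.745 pitch 28.0 (20..34) lat -0.0020 tip [ 0.5014  0.0816 -0.0531] tcp [ 0.5203 -0.14    0.0731] F [-1.7878 11.8572 -5.1216] t 22.2
```

```bash
python3 -m creep '{"dp":[[0,0,-0.006],[0,0,-0.006],[0,0,0],[0,0,0]],"yaw":[0,0,0,0],"claw":[5,5,5,5]}' 30|grep -v rot; python3 hgt.py; python3 -c "
from prof import *
amp();fit()"; python3 bz.py|head -3
```

```text
t: 22.7
tcp_pos: [0.5202, -0.1397, 0.0852]
wrist_force: [-1.0, 13.4, -5.7]
finger_gap: 0.0218
gripper_force: 29.6
edge top z where views agree: 0.0717 slope/mm 0.2990739806467815 n 23 37
amp edge ang 2.40 y at x=.555: 0.1056  at .5: 0.1033 n 23
score 0.889 pitch 14.5 (14..15) lat -0.0040 tip [0.4991 0.1063 0.0144] tcp [ 0.5202 -0.1397  0.085 ] F [-1.7143 14.6086 -6.0694] t 22.9
[329 213  60  18 569] [348 144  10  61 518]
front [329.4 225.7] [353.2353 203.9706] (array([0.5031, 0.0097, 0.0475]), np.float64(0.0012691647406572987))
back [388.  217.5] [352.     144.0625] (array([ 0.516 , -0.1183,  0.1206]), np.float64(0.007616970251460922))
```

```bash
python3 -m creep '{"dp":[[0,0,-0.006],[0,0,-0.006],[0,0,0],[0,0,0]],"yaw":[0,0,0,0],"claw":[5,5,5,5]}' 30|grep -v rot; python3 -c "
from prof import *
amp();fit()"
```

```text
t: 23.45
tcp_pos: [0.5221, -0.1417, 0.0976]
wrist_force: [0.8, -0.7, -5.5]
finger_gap: 0.0212
gripper_force: 29.5
amp edge ang 2.34 y at x=.555: 0.1053  at .5: 0.1030 n 23
score 0.869 pitch 18.5 (18..19) lat -0.0040 tip [0.5015 0.0985 0.0099] tcp [ 0.5221 -0.1417  0.0976] F [ 0.7781 -0.664  -5.5347] t 23.4
```

```bash
python3 -m creep '{"dp":[[0.005,0,0],[0.005,0,0],[0.005,0,0.003],[-0.001,0,0.004],[-0.002,0,0.005],[-0.002,0,0.004],[0,0,0]],"yaw":[0,0,0,0,0,0,0],"claw":[5,5,5,5,5,5,5]}' 30|grep -v rot; python3 -c "
from prof import *
amp();fit()"
```

```text
t: 24.25
tcp_pos: [0.5202, -0.1308, 0.0801]
wrist_force: [-0.6, 12.1, -5.0]
finger_gap: 0.0211
gripper_force: 35.2
amp edge ang 2.31 y at x=.555: 0.1057  at .5: 0.1034 n 23
score 0.843 pitch 14.5 (12..17) lat -0.0040 tip [0.4991 0.1152 0.0095] tcp [ 0.5202 -0.1308  0.0801] F [-0.5546 12.1216 -5.0383] t 24.2
```

```bash
python3 -m creep '{"dp":[[-0.002,0,0.006],[-0.002,0,0.006],[-0.002,0,0.006],[-0.002,0,0.006],[-0.001,0,0.006],[-0.001,0,0.006],[-0.001,0,0.006],[-0.001,0,0.006],[0,0,0.004],[0,0,0]],"yaw":[0,0,0,0,0,0,0,0,0,0],"claw":[5,5,5,5,5,5,5,5,5,5]}' 30|grep -v rot; python3 hgt.py; python3 bz.py|head -2
```

```text
t: 25.35
tcp_pos: [0.5208, -0.1423, 0.0283]
wrist_force: [-2.1, 15.6, 3.5]
finger_gap: 0.0211
gripper_force: 41.5
edge top z where views agree: 0.0700 slope/mm 0.28420220444959343 n 4 37Traceback (most recent call last):
  File "bz.py", line 7, in <module>
    a,sa=front(T,(370,215));b,sb=front(S,(353,180));print(sa,sb)
         ~~~~~^^^^^^^^^^^^^
  File "bz.py", line 5, in front
    n,l,s,ce=cv2.connectedComponentsWithStats(m);i=1+np.argmin([np.linalg.norm(ce[k]-near) if s[k,4]>30 else 1e9 for k in range(1,n)])
                                                     ~~~~~~~~~^^^^^^^^^^^^^^^^^^^^^^^^^^^^^^^^^^^^^^^^^^^^^^^^^^^^^^^^^^^^^^^^^^^^^^^^
    return _wrapfunc(a, 'argmin', axis=axis, out=out, **kwds)
    return _wrapit(obj, method, *args, **kwds)
    result = getattr(arr, method)(*args, **kwds)
ValueError: attempt to get argmin of an empty sequence
```

```bash
python3 -m creep '{"dp":[[-0.001,0,0.003],[-0.001,0,0.003],[-0.001,0,0.003],[0,0,0],[0,0,0]],"yaw":[0,0,0,0,0],"claw":[5,5,5,5,5]}' 30|grep -v rot; python3 lift.py|tail -1
```

```text
t: 26.1
tcp_pos: [0.5214, -0.1455, 0.0199]
wrist_force: [-2.3, 15.0, 4.3]
finger_gap: 0.0209
gripper_force: 40.5
rows [(np.int64(275), np.float64(220.7)), (np.int64(287), np.float64(221.3)), (np.int64(299), np.float64(221.9)), (np.int64(311), np.float64(222.7)), (np.int64(323), np.float64(223.3)), (np.int64(335), np.float64(223.9)), (np.int64(347), np.float64(223.2)), (np.int64(359), np.float64(224.7)), (np.int64(371), np.float64(225.8)), (np.int64(383), np.float64(226.5))]
```

```bash
python3 -m creep '{"dp":[[0,0,0.003],[0,0,0.003],[0,0,0],[0,0,0]],"yaw":[0,0,0,0],"claw":[5,5,5,5]}' 30|grep -v rot; python3 lift.py|tail -1
```

```text
t: 26.55
tcp_pos: [0.5232, -0.1478, 0.0156]
wrist_force: [-7.8, -7.3, 32.1]
finger_gap: 0.0212
gripper_force: 73.4
rows [(np.int64(275), np.float64(220.7)), (np.int64(287), np.float64(221.4)), (np.int64(299), np.float64(222.0)), (np.int64(311), np.float64(222.7)), (np.int64(323), np.float64(223.3)), (np.int64(335), np.float64(223.9)), (np.int64(347), np.float64(223.0)), (np.int64(359), np.float64(224.8)), (np.int64(371), np.float64(225.9)), (np.int64(383), np.float64(226.6))]
```

```bash
python3 -m creep '{"dp":[[0,0,-0.002],[0,0,0],[0,0,0],[0,0,0],[0,0,0],[0,0,0],[0,0,0]],"yaw":[0,0,0,0,0,0,0],"claw":[5,27,30,35,40,50,60]}' 30|grep -v rot; python3 lift.py|tail -1; python3 -m creep '{"dp":[[0,0,-0.02],[0,0,-0.04],[0,0,-0.05],[0,0,-0.05],[0,0,0]],"yaw":[0,0,0,0,0],"claw":[60,60,60,60,60]}' 30|grep -v rot; python3 lift.py|tail -1;python3 hgt.py
```

```text
t: 27.3
tcp_pos: [0.5224, -0.1465, 0.0162]
wrist_force: [0.1, -0.0, -0.4]
finger_gap: 0.0512
gripper_force: 0.0
rows [(np.int64(275), np.float64(220.7)), (np.int64(287), np.float64(221.6)), (np.int64(299), np.float64(222.1)), (np.int64(311), np.float64(222.7)), (np.int64(323), np.float64(223.5)), (np.int64(335), np.float64(224.0)), (np.int64(347), np.float64(223.1)), (np.int64(359), np.float64(225.1)), (np.int64(371), np.float64(226.0)), (np.int64(383), np.float64(226.6))]
t: 27.85
tcp_pos: [0.5257, -0.1475, 0.1824]
wrist_force: [-0.1, 0.2, -0.2]
finger_gap: 0.0511
gripper_force: 0.0
rows [(np.int64(275), np.float64(220.7)), (np.int64(287), np.float64(221.5)), (np.int64(299), np.float64(222.0)), (np.int64(311), np.float64(222.7)), (np.int64(323), np.float64(223.5)), (np.int64(335), np.float64(224.0)), (np.int64(347), np.float64(223.0)), (np.int64(359), np.float64(225.1)), (np.int64(371), np.float64(225.9)), (np.int64(383), np.float64(226.6))]
edge top z where views agree: 0.0849 slope/mm 0.296782404115757 n 23 37
```

The bar holds now: rows are steady after release and the top edge rose about 13.7 mm (edge ≈32 mm). Next is the shim.

```bash
python3 -m creep '{"dp":[[0,0.03,0],[0.02,0.04,0],[0.01,0.038,0.01],[0,0,0.02],[0,0,0.02],[0,0,0]],"yaw":[0,6,6,0,0,0],"claw":[60,75,75,75,75,75]}' 30|grep -v rot
cat > ae.py <<'E'
from hgt import *
from meas import blob
T,L=edge_top();P=onz(T,L,.0925);k=np.polyfit(P[:,0],P[:,1],1);print("top edge z.0925: ang",np.degrees(np.arctan(k[0])),"y@.58",np.polyval(k,.58),"@.5",np.polyval(k,.5))
W=env.camera("wrist");A=blob(W,(8,150,80),(16,255,255),(320,200),500);print("orange",A[0],onz(W,A[2],.026))
E
python3 ae.py; python3 go.py 0.632 -0.118 0.006 83
```

```text
t: 28.65
tcp_pos: [0.626, -0.1105, 0.1218]
wrist_force: [-0.7, -0.2, 0.2]
finger_gap: 0.0639
gripper_force: 0.0
top edge z.0925: ang 3.7483101042672913 y@.58 0.10580509847288716 @.5 0.10056399111910536
orange 2670 [[ 0.6096 -0.1389  0.026 ]
 [ 0.6246 -0.0497  0.026 ]
 [ 0.6611 -0.0552  0.026 ]
 [ 0.6501 -0.1451  0.026 ]]
t 28.80 tcp [ 0.6284 -0.1114  0.1261] ang 82.91 gap 0.0641 gf 0.0 F [-0.5595 -0.4379 -0.0432] q6 -0.10
dp mm [ -6.2   4.5 120.1] yaw -0.09
```

```bash
python3 -m creep '{"dp":[[-0.006,0.003,0.02],[0,0.001,0.03],[0,0,0.03],[0,0,0.025],[0,0,0.014],[0,0,0],[0,0,0],[0,0,0],[0,0,0],[0,0,0]],"yaw":[0.5,0,0,0,0,0,0,0,0,0],"claw":[75,75,75,75,75,75,40,20,20,20]}' 40|grep -v rot; python3 go.py 0.5865 -0.06 0.008 93.7
```

```text
t: 29.8
tcp_pos: [0.633, -0.118, 0.009]
wrist_force: [-1.2, 0.4, 7.7]
finger_gap: 0.0387
gripper_force: 41.3
t 29.80 tcp [ 0.633 -0.118  0.009] ang 82.43 gap 0.0387 gf 41.3 F [-1.1767  0.3832  7.658 ] q6 -0.10
dp mm [ 51.4 -53.7   0.9] yaw -11.27
```

```bash
python3 -m creep '{"dp":[[0,0,-0.002],[0,-0.02,0],[0,-0.03,0],[0,0,0]],"yaw":[-3.7,-3.8,-3.8,0],"claw":[20,20,20,20]}' 40|grep -v rot; python3 go.py 0.5865 -0.06 0.0095 93.7
```

```text
t: 30.2
tcp_pos: [0.5781, -0.1159, 0.0097]
wrist_force: [-0.2, 0.6, -1.6]
finger_gap: 0.0391
gripper_force: 40.6
t 30.20 tcp [ 0.5781 -0.1159  0.0097] ang 93.85 gap 0.0391 gf 40.6 F [-0.1663  0.5553 -1.5899] q6 -0.32
dp mm [55.2 12.1  0.2] yaw 0.15
```

```bash
python3 -m creep '{"dp":[[0.015,0.006,0],[0.02,0.007,0],[0.018,0,0],[0,0,0],[0,0,0]],"yaw":[0,0,0,0,0],"claw":[20,20,20,20,20]}' 40|grep -v rot
cat > sn.py <<'E'
from hgt import *
from meas import blob
for n,near in(("top",(325,190)),("side",(315,200))):
    c=env.camera(n);A=blob(c,(3,60,30),(17,255,200),near,45);print(n,A[0],A[1].round(1));print(onz(c,A[2],.027))
T,L=edge_top();P=onz(T,L,.0925);k=np.polyfit(P[:,0],P[:,1],1);print("top edge: ang",np.degrees(np.arctan(k[0])),"y@.58",np.polyval(k,.58),"n",len(L))
run()
E
python3 sn.py; python3 go.py
```

```text
t: 30.7
tcp_pos: [0.5917, -0.0618, 0.0095]
wrist_force: [0.4, 0.0, -1.7]
finger_gap: 0.0392
gripper_force: 40.6
top 2178 [340.2 209.4]
[[ 0.5649  0.0883  0.027 ]
 [ 0.6376 -0.0877  0.027 ]
 [ 0.5329 -0.1271  0.027 ]
 [ 0.4628  0.0464  0.027 ]]
side 770 [318.8 199.5]
[[ 0.5986  0.0665  0.027 ]
 [ 0.6167 -0.0855  0.027 ]
 [ 0.5698 -0.0901  0.027 ]
 [ 0.5565  0.0623  0.027 ]]
top edge: ang 2.0044864531557667 y@.58 0.10786037938311215 n 4
edge top z where views agree: 0.0845 slope/mm 0.2924859198231758 n 4 37
t 31.00 tcp [ 0.5915 -0.0631  0.0093] ang 93.68 gap 0.0392 gf 40.6 F [ 0.3124 -0.4015 -1.1754] q6 -0.22
```

```bash
python3 -m creep '{"dp":[[0.006,0,0.0005],[0.008,0,0],[0.008,0,0],[0.008,0,0],[0.006,0,0],[0,0,0]],"yaw":[0,0,0,0,0,0],"claw":[20,20,20,20,20,20]}' 40|grep -v rot; python3 lift.py|tail -1
```

```text
t: 31.6
tcp_pos: [0.5892, -0.0253, 0.009]
wrist_force: [0.6, 3.2, 7.0]
finger_gap: 0.0391
gripper_force: 41.5
rows [(np.int64(275), np.float64(220.7)), (np.int64(287), np.float64(221.6)), (np.int64(299), np.float64(222.1)), (np.int64(311), np.float64(222.1)), (np.int64(323), np.float64(222.7)), (np.int64(335), np.float64(224.1)), (np.int64(347), np.float64(223.1)), (np.int64(359), np.float64(225.2)), (np.int64(371), np.float64(226.0)), (np.int64(383), np.float64(226.7))]
```

```bash
python3 go.py 0.587 -0.004 0.009 93.7
```

```text
t 31.65 tcp [ 0.5892 -0.0254  0.009 ] ang 93.77 gap 0.0389 gf 41.5 F [-0.6744  4.4025  5.5483] q6 -0.16
dp mm [21.5 -0.8  0.1] yaw 0.07
```

```bash
python3 -m creep '{"dp":[[0.005,0,0],[0.006,0,0],[0.006,0,0],[0.006,0,0],[0.002,0,0],[0,0,0],[0,0,0]],"yaw":[0,0,0,0,0,0,0],"claw":[20,20,20,20,20,20,20]}' 40|grep -v rot; python3 lift.py|tail -1
python3 - <<'E'
from meas import *
W=env.camera("wrist");h=cv2.cvtColor(W["image"],cv2.COLOR_RGB2HSV)
S=env.camera("side");A=blob(S,(3,60,30),(17,255,200),(310,210),45);print(A[0],onz(S,A[2],.026))
E
```

```text
t: 32.35
tcp_pos: [0.5876, -0.0006, 0.009]
wrist_force: [0.3, 4.2, 6.5]
finger_gap: 0.039
gripper_force: 41.5
rows [(np.int64(275), np.float64(220.8)), (np.int64(287), np.float64(221.6)), (np.int64(299), np.float64(222.1)), (np.int64(311), np.float64(222.1)), (np.int64(323), np.float64(222.7)), (np.int64(335), np.float64(224.1)), (np.int64(347), np.float64(223.2)), (np.int64(359), np.float64(225.2)), (np.int64(371), np.float64(226.0)), (np.int64(383), np.float64(226.7))]
505 [[ 0.6004  0.0664  0.026 ]
 [ 0.6135 -0.0258  0.026 ]
 [ 0.5665 -0.0322  0.026 ]
 [ 0.5564  0.0605  0.026 ]]
```

```bash
python3 -m creep '{"dp":[[0,0,0],[0,0,0],[0,0,0],[0,0,-0.02],[0,0,-0.04],[0,0,-0.05],[-0.03,-0.02,-0.05],[-0.05,-0.03,0],[-0.05,-0.01,0],[0,0,0]],"yaw":[0,0,0,0,0,0,-1.5,0,0,0],"claw":[50,56,60,60,60,60,60,60,60,60]}' 40|grep -v rot; python3 sn.py
python3 - <<'E'
from meas import *
W=env.camera("wrist");A=blob(W,(103,90,30),(125,255,255),(320,200),500)
for z in(.022,): print("handle",z,A[0],onz(W,A[2],z))
E
python3 go.py 0.5225 -0.147 0.016 95
```

```text
t: 33.5
tcp_pos: [0.5452, -0.1266, 0.16]
wrist_force: [0.5, 1.1, -0.6]
finger_gap: 0.051
gripper_force: 0.0
top 679 [311. 196.]
[[ 0.5982  0.106   0.027 ]
 [ 0.6073 -0.0256  0.027 ]
 [ 0.5653 -0.0279  0.027 ]
 [ 0.5565  0.1028  0.027 ]]
side 474 [318. 209.]
[[ 0.6104 -0.022   0.027 ]
 [ 0.5686 -0.0277  0.027 ]
 [ 0.5587  0.0616  0.027 ]
 [ 0.598   0.0668  0.027 ]]
top edge: ang 3.666560836517383 y@.58 0.10492543697973822 n 23
edge top z where views agree: 0.0853 slope/mm 0.29630239570454364 n 23 37
handle 0.022 4834 [[ 0.4948  0.0102  0.022 ]
 [ 0.5191  0.0139  0.022 ]
 [ 0.5444 -0.1558  0.022 ]
 [ 0.5155 -0.1606  0.022 ]]
t 33.85 tcp [ 0.546  -0.1208  0.1591] ang 95.31 gap 0.0515 gf 0.0 F [ 0.1008  0.0159 -0.4634] q6 -0.36
dp mm [-24.  -25.7 143.1] yaw 0.31
```

```bash
python3 -m creep '{"dp":[[-0.017,-0.022,0.03],[0,0,0.04],[0,0,0.04],[0,0,0.02],[0,0,0.012],[0,0,0],[0,0,0],[0,0,0],[0,0,0],[0,0,0],[0,0,0]],"yaw":[-1.7,0,0,0,0,0,0,0,0,0,0],"claw":[60,60,60,60,60,60,40,25,10,10,10]}' 40|grep -v rot; python3 lift.py|tail -1
```

```text
t: 34.95
tcp_pos: [0.5259, -0.1409, 0.0179]
wrist_force: [0.4, 1.5, 0.4]
finger_gap: 0.0224
gripper_force: 39.2
rows [(np.int64(275), np.float64(220.7)), (np.int64(287), np.float64(221.3)), (np.int64(299), np.float64(221.8)), (np.int64(311), np.float64(222.0)), (np.int64(323), np.float64(222.3)), (np.int64(335), np.float64(223.9)), (np.int64(347), np.float64(223.1)), (np.int64(359), np.float64(224.9)), (np.int64(371), np.float64(225.9)), (np.int64(383), np.float64(226.6))]
```

Good grip, amp undisturbed. Raise the handle to set the amp down on the shim, then draw the bar back.

```bash
python3 -m creep '{"dp":[[0,0,-0.006],[0,0,-0.008],[0,0,-0.008],[0,0,-0.008],[0,0,-0.008],[0,0,-0.008],[0,0,0],[0,0,0]],"yaw":[0,0,0,0,0,0,0,0],"claw":[10,10,10,10,10,10,10,10]}' 40|grep -v rot; python3 sn.py|tail -2; python3 lift.py|tail -1; python3 -c "
from prof import *
fit()"
```

```text
t: 35.8
tcp_pos: [0.5255, -0.1409, 0.0635]
wrist_force: [0.3, -0.6, -6.9]
finger_gap: 0.0221
gripper_force: 39.5
top edge: ang 3.55659746229633 y@.58 0.10379478779770174 n 23
edge top z where views agree: 0.0790 slope/mm 0.2955467190467118 n 23 37
rows [(np.int64(275), np.float64(222.0)), (np.int64(287), np.float64(222.7)), (np.int64(299), np.float64(223.5)), (np.int64(311), np.float64(223.4)), (np.int64(323), np.float64(223.8)), (np.int64(335), np.float64(225.6)), (np.int64(347), np.float64(226.0)), (np.int64(359), np.float64(226.6)), (np.int64(371), np.float64(227.6)), (np.int64(383), np.float64(228.5))]
score 0.745 pitch 18.7 (17..20) lat -0.0007 tip [ 0.4963  0.0983 -0.0253] tcp [ 0.5254 -0.1408  0.0631] F [-0.683  -1.3751 -7.5765] t 36.1
```

```bash
python3 -m creep '{"dp":[[0,0,-0.008],[0,0,-0.004],[0,0,0]],"yaw":[0,0,0],"claw":[10,10,10]}' 40|grep -v rot; python3 sn.py|tail -2; python3 -m creep '{"dp":[[-0.005,0,0],[-0.007,0,0],[-0.007,0,0],[-0.007,0,0],[-0.007,0,0],[-0.007,0,-0.002],[0,0,0]],"yaw":[0,0,0,0,0,0,0],"claw":[10,10,10,10,10,10,10]}' 40|grep -v rot; python3 sn.py|tail -2; python3 -c "
from prof import *
fit()"
```

```text
t: 36.5
tcp_pos: [0.526, -0.1409, 0.0762]
wrist_force: [-0.7, -0.2, -6.7]
finger_gap: 0.0218
gripper_force: 39.5
top edge: ang 3.477633923823772 y@.58 0.10362223954430128 n 23
edge top z where views agree: 0.0788 slope/mm 0.29816047803846 n 23 37
t: 37.5
tcp_pos: [0.5308, -0.1817, 0.0776]
wrist_force: [-0.9, -0.8, -6.7]
finger_gap: 0.0222
gripper_force: 39.8
top edge: ang 3.9994688939630927 y@.58 0.10349411786006896 n 18
edge top z where views agree: 0.0788 slope/mm 0.294012975920802 n 18 37
score 0.784 pitch 7.0 (7..7) lat -0.0040 tip [0.4996 0.0726 0.0396] tcp [ 0.5303 -0.1803  0.0774] F [-0.0085 -1.1535 -7.2139] t 37.8
```

```bash
python3 -m creep '{"dp":[[-0.01,0,-0.03],[-0.01,0,-0.04],[-0.02,0,-0.04],[-0.03,0,-0.01],[-0.03,0,0],[-0.03,0,0],[-0.025,0,0],[0,0,0.02],[0,0,0.03],[0,0,0.03],[0,0,0]],"yaw":[0,0,0,0,0,0,0,0,0,0,0],"claw":[10,10,10,10,10,10,10,10,10,10,10]}' 40|grep -v rot; python3 -c "
from prof import *
fit()"
```

```text
t: 38.95
tcp_pos: [0.5467, -0.3326, 0.1136]
wrist_force: [-0.3, 2.3, -7.8]
finger_gap: 0.0202
gripper_force: 46.7
score 0.614 pitch 21.5 (21..22) lat -0.0020 tip [ 0.5183 -0.0985  0.0135] tcp [ 0.5467 -0.3326  0.1136] F [-0.323   2.3252 -7.7954] t 39.0
```

```bash
python3 -m creep '{"dp":[[0,0,0.012],[0,0,0.014],[0,0,0.014],[0,0,0.014],[0,0,0.014],[0,0,0.012],[0,0,0.008],[0,0,0.006],[0,0,0.004],[0,0,0]],"yaw":[0,0,0,0,0,0,0,0,0,0],"claw":[10,10,10,10,10,10,10,10,10,10]}' 30|grep -v rot
```

```text
t: 40.0
tcp_pos: [0.5489, -0.3342, 0.019]
wrist_force: [0.1, -0.5, -5.8]
finger_gap: 0.0202
gripper_force: 32.9
```

```bash
python3 -m creep '{"dp":[[0,0,0.003],[0,0,0.003],[0,0,0.002],[0,0,0]],"yaw":[0,0,0,0],"claw":[10,10,10,10]}' 30|grep -v rot
```

```text
t: 40.4
tcp_pos: [0.5498, -0.3361, 0.0139]
wrist_force: [-9.2, -7.0, 28.3]
finger_gap: 0.0206
gripper_force: 63.3
```

Butt touches the table. Release, rise and check everything in one last picture.

```bash
python3 -m creep '{"dp":[[0,0,-0.001],[0,0,0],[0,0,0],[0,0,0],[0,0,0],[0,0,-0.02],[0,0,-0.04],[0,0,-0.05],[-0.03,0,-0.05],[-0.05,0,0],[0,0,0],[0,0,0]],"yaw":[0,0,0,0,0,0,0,0,0,0,0,0],"claw":[10,27,35,50,60,60,60,60,60,60,60,60]}' 30|grep -v rot; python3 sn.py; python3 comp.py k2.png
python3 - <<'E'
from h import *
for n in("top","side"):
    c=env.camera(n)
    for l in("case","toy","amp"): print(n,l,[(round(d["conf"],2),np.array(d["location"]).round(3)) for d in env.search_frame(l,c)[:1]])
E
```

```text
t: 41.6
tcp_pos: [0.5578, -0.4102, 0.1649]
wrist_force: [-0.4, 0.3, -0.2]
finger_gap: 0.0516
gripper_force: 0.0
top 873 [316.8 195.2]
[[ 0.5997  0.1048  0.027 ]
 [ 0.6092 -0.0253  0.027 ]
 [ 0.5654 -0.0279  0.027 ]
 [ 0.5561  0.1012  0.027 ]]
side 497 [318.  209.7]
[[ 0.6001  0.0698  0.027 ]
 [ 0.61   -0.024   0.027 ]
 [ 0.5674 -0.0272  0.027 ]
 [ 0.5603  0.0667  0.027 ]]
top edge: ang 3.3337740848183417 y@.58 0.10242985492770401 n 23
edge top z where views agree: 0.0776 slope/mm 0.29830417224427774 n 23 37
top case [(0.57, array([0.566, 0.444, 0.052]))]
top toy [(0.97, array([ 0.786, -0.103,  0.048]))]
top amp [(0.73, array([0.581, 0.032, 0.028]))]
side case [(0.55, array([0.578, 0.423, 0.049]))]
side toy [(0.9, array([ 0.786, -0.078,  0.044]))]
side amp [(0.74, array([0.548, 0.233, 0.08 ]))]
```

View pics/k2.png

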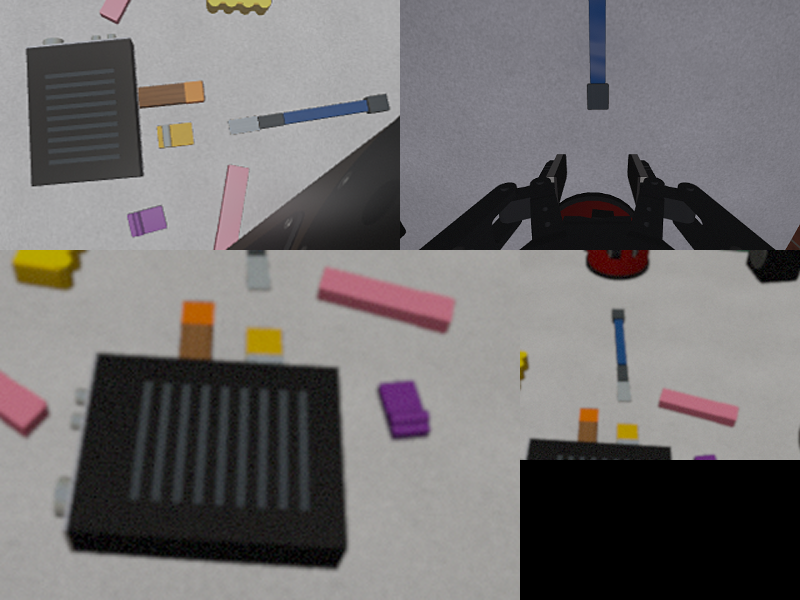

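The final picture shows:
- The bar lying flat at about (300,112), clear of everything.
- The shim under the amp's edge beside the fulcrum at (170,93).
- The case and toy unmoved.

Handing in.

```bash
python3 -c "
from station import env;print(env.job_done())"
```

```text
the job is handed in; nothing more can be done
None
```

I handed the job in at about 42 s: the amplifier rests on the shim, which is about 4 cm under the raised edge. The bar lies flat and clear of everything, and the case and toy haven't moved. On the first approach the bar's tip pushed the amplifier about 14 mm (the limit is 45), and I had to re-lever once because the bar sagged when first released. The hand-in returned no verdict.

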